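# Clear the modelling tools and true a clay plaque's edge

## Task

The relief plaque has been trimmed and its near edge, the one facing the robot, is to be checked for straightness. Put all the loose modelling tools lying on and round the plaque into the wooden tool box and then lower its lid fully closed; lay the aluminium straightedge flat on the bench with one long edge flush against the near edge of the plaque, centred on it so that it reaches past both corners. Do not push the plaque out of its place, and leave the clay head and the jar alone.

Things in the scene. Friction and masses are not known exactly. Their poses are not given: they have to be found in the camera images.
- tool_a: Modelling tool: pale boxwood modelling knife, 130 mm long, 16 wide, 18 high, about 50 g, lying flat on the bench by the plaque, or on it. Origin: middle of its length, on the underside; grip here, across its width. x runs along it to the working end (handle x = -65 to 30; working end to x = 65, 12 wide, 6 to 12 above the underside), y across, z up. None if absent.
- tool_b: Modelling tool: dark-wood wire loop tool, brass ferrule, 130 mm long, 16 wide, 18 high, about 50 g, lying flat on the bench by the plaque, or on it. Origin: middle of its length, on the underside; grip here, across its width. x runs along it to the working end (handle x = -65 to 30; working end to x = 65, 12 wide, 6 to 12 above the underside), y across, z up. None if absent.
- tool_c: Modelling tool: blue-handled steel spatula, 130 mm long, 16 wide, 18 high, about 50 g, lying flat on the bench by the plaque, or on it. Origin: middle of its length, on the underside; grip here, across its width. x runs along it to the working end (handle x = -65 to 30; working end to x = 65, 12 wide, 6 to 12 above the underside), y across, z up. None if absent.
- tool_d: Modelling tool: green plastic comb scraper, 130 mm long, 16 wide, 18 high, about 50 g, lying flat on the bench by the plaque, or on it. Origin: middle of its length, on the underside; grip here, across its width. x runs along it to the working end (handle x = -65 to 30; working end to x = 65, 12 wide, 6 to 12 above the underside), y across, z up. None if absent.
- tool_e: Modelling tool: orange-handled wire loop tool, 130 mm long, 16 wide, 18 high, about 50 g, lying flat on the bench by the plaque, or on it. Origin: middle of its length, on the underside; grip here, across its width. x runs along it to the working end (handle x = -65 to 30; working end to x = 65, 12 wide, 6 to 12 above the underside), y across, z up. None if absent.
- tool_f: Modelling tool: yellow-handled steel spatula, 130 mm long, 16 wide, 18 high, about 50 g, lying flat on the bench by the plaque, or on it. Origin: middle of its length, on the underside; grip here, across its width. x runs along it to the working end (handle x = -65 to 30; working end to x = 65, 12 wide, 6 to 12 above the underside), y across, z up. None if absent.
- toolbox: Open wooden box fixed to the bench, 190 mm (its x) by 240 (its y) by 60 high, walls and floor 8 thick: 174 x 224 inside, 52 deep. Origin: centre of its underside; its -x side faces roughly towards the robot; the lid's hinge runs along the outer top of its +x side (x = 95, z = 60 mm).
- lid (a joint): Lid of the tool box: pale wood panel 202 mm from hinge to free edge, 240 wide, 10 thick, no handle, overhanging the box's -x rim by 12. Angle: 0 = fully closed on the rim, 1.57 = upright, stop at 1.8 (leaning back, +x). Starts open at 1.5 to 1.75. The hinge is stiff: the lid stays at any angle, and takes 1 to 3 N at the free edge to move.
- lid_edge (a point): Middle of the lid's free edge, half-way through its thickness.
- plaque: Grey clay relief plaque (dry, rigid) with a rosette, loose on the bench: 180 mm (its x) by 200 (its y) by 12 thick, relief up to 4 higher, 0.8 to 1.2 kg. Origin: centre of its underside; x points away from the robot, so the near edge is the 200 mm edge at x = -90. It slides when pushed with some 4 to 9 N.
- straightedge: Flat aluminium straightedge 280 mm long (its y), 60 wide (its x), 5 thick, 0.24 to 0.38 kg, on the bench, with a red grip rib along its middle: 170 long, 12 wide, 5 to 27 above the underside. Origin: its centre, on the underside. Both long edges (x = 30 and x = -30) are true; either may be used.
- bust: Small grey clay head on a plywood base 90 mm square, 140 mm high; stays where it is. Origin: centre of its underside.
- jar: Blue jar, 72 mm across, 100 mm high, with tool handles sticking out up to 180 mm; stays where it is. Origin: centre of its underside.
Mind the look-alikes: they are no part of the job. Of the things that look like the tool_c, the largest one is meant.

How it is judged:
By the outcome, as a careful person would: the job done as asked, in the order asked, and still so for the second after the job is handed in, with the robot touching nothing.
Of tool_a, tool_b, tool_c, tool_d, tool_e, tool_f only 4 to 6 are there at a start; the rules pass over those that are not, and their reading is None.
At some moment in a run one of tool_a, tool_b, tool_c, tool_d, tool_e, tool_f, straightedge may be knocked a few centimetres aside while the robot is not near it.
Once in a run the grip may slacken for a moment while it holds something.
It also fails if it takes over 210 s, if anything falls off the work surface, if the arm or the gripper's body presses on something with over 40 N, if the wrist force passes 120 N, or if a joint passes its speed limit or range.

## Robot

A 7-joint arm with a two-finger parallel gripper is mounted at the origin on the work surface. World frame = base frame: x ahead of the robot, y to its left, z up, the work surface at z = 0. Lengths are in m, angles in rad, forces in N, time in s.
With the tool pointing down it reaches from about 0.425 to 0.875 m from the base axis. Payload 8.4 kg.
Tool frame: the origin (TCP) lies on the centre line of the jaws, within the pads' length; the fingertips stand ctrl.tip_extent ahead of it and the grasp point (between the pads) lies 11 mm behind it (ctrl.tip_extent is the distance from the TCP to the fingertips, in m); z points along the fingers, y is the line along which they close (so a half turn about z gives the same grasp; the last joint's range is limited). The gripper opens to 87 mm and grips with 3 to 60 N. Pads are 19 mm wide; open, the fingers measure 117 mm over their backs; the gripper's body (75 mm by 190 mm) begins 51 mm behind the grasp point.
Start: joints at [1.136, 0.333, 0.04, 1.465, -0.013, 1.343, -0.059], TCP at [0.214, -0.614, 0.231] pointing down, gripper open.
Joint ranges: [-2.58, 2.58], [-0.38, 2.09], [-1.3, 1.39], [0.25, 2.4], [-1.5, 4.64], [0.08, 2.09], [-2.65, 2.65]. Speed limits (rad/s): [2.22, 2.22, 2.79, 2.79, 3.14, 3.14, 3.14].

## Interface

Orientations are given as a unit quaternion [x, y, z, w].
In Python, from workcell import ctrl gives the robot as it stands.
- The arm moves only by the tool servo_tool, never from a script. Its argument "motion" is a list of rows, each an object with "grip": the finger opening in mm, from 0 to 87; "translation": the shift along the tool's x, y, z in mm, a list of three; "twist": the turn about the tool's z in degrees. A call has 1 to 10 rows; each row shifts and turns the commanded pose from where the row before left it, along the tool's axes as they then stand; what a row does not reach is not made up. A row lasts 1/12 s, in which the tool goes at most 41.7 mm and 7.16 degrees, less where a joint would pass 70% of its speed; a pose out of reach is approached as far as the arm can. A call is refused whole if a number of a shift passes 41.7 or a number of a turn 7.16, either way. A call with a gripper value outside its range is refused whole. The fingers move at their own pace and stop on an object; "grip_force" is the grip in N (left out, the last holds). Time passes only in rows, so rows that do not move let the fingers close. It gives the time, the measured TCP pose, the force, the opening and the grip force at its end, in the units of the state.
- ctrl.get_obs(): the state, without advancing time (a new reading comes with each control period).
- ctrl.capture(name): name is "side" or "top" or "wrist"; returns a dict with "image" (400x640x3 uint8, red, green, blue), "fov_y" (degrees; the focal length in pixels is half the picture's height over the tangent of half this angle, whatever the lens; pixels are square), "cx", "cy" (the principal point, pixels), "k1" (the pictures are not rectified: a ray, as slopes to the right and down, at radius r is drawn at 1 + k1 r^2 times it, then the intrinsics apply), "R" (3x3) and "t" (3): a world point X has camera coordinates R X + t. Camera axes: x right, y down, z forward; pixel columns grow to the right and rows downward; lengths in m; the calibration is good to about 2 mm. A picture is of the moment at which its call begins. There is no depth.
- ctrl.job_done(): hands the job in; it is judged then, once.
The state is a dict: "t": time; "joint_positions": joint angles; "qd": joint speeds; "joint_torque": joint torques, N m; "tool_pos": TCP position; "tool_rot": TCP orientation; "force": force on the tool from outside, world axes, zero at the start; "moment": the same for the moment, N m; "finger_gap": finger opening in m; "gripper_force": force on a finger pad.
Only numpy, scipy, OpenCV 4.12 (cv2) and the standard library are available. Lean on these libraries where they do the work, as an engineer would, in place of code of your own. Each camera call takes 0.05 s, during which the arm holds its last target. There are 200 camera calls.

## Working session

There is one attempt and no reset: what is moved stays moved. The work goes in short steps, Python scripts to look and compute and a tool call to move; the robot and the scene stay as the last step left them, time stands still between calls to the robot, and variables do not carry over. Pictures are saved under pics/ and viewed, at most 19 in all, crops included, and the job is handed in when it is done.

Besides the shell and the picture viewer there is one more tool, called after ">>>" as name(argument=value, ...) on one line, values as JSON. servo_tool: Moves the arm, as the interface text tells. Its arguments: {"type":"object","properties":{"motion":{"type":"array"},"grip_force":{"type":"number"}},"required":["motion"]}

```bash
mkdir -p pics; ls; cat > h.py <<'E'
import numpy as np, cv2
from workcell import ctrl
def cap(n,save=None):
    c=ctrl.capture(n)
    c['f']=200/np.tan(np.radians(c['fov_y'])/2)
    if save: cv2.imwrite('pics/'+save,c['image'][:,:,::-1])
    return c
def ray(c,p):
    p=np.atleast_2d(np.array(p,float)); d=(p-[c['cx'],c['cy']])/c['f']; s=d.copy()
    for _ in range(20): s=d/(1+c['k1']*(s**2).sum(1,keepdims=True))
    R=np.array(c['R']);t=np.array(c['t'])
    return -R.T@t, np.c_[s,np.ones(len(s))]@R
def onz(c,p,z):
    o,d=ray(c,p); return (o+d*((z-o[2])/d[:,2])[:,None])[:,:2]
def proj(c,X):
    X=np.atleast_2d(np.array(X,float)); q=X@np.array(c['R']).T+np.array(c['t']); s=q[:,:2]/q[:,2:]
    s=s*(1+c['k1']*(s**2).sum(1,keepdims=True)); return s*c['f']+[c['cx'],c['cy']]
E
python3 - <<'E'
from h import *
o=ctrl.get_obs(); print({k:np.round(v,3) for k,v in o.items()}, ctrl.tip_extent)
for n in('top','side','wrist'):
    c=cap(n,n+'0.png'); print(n,c['fov_y'],c['cx'],c['cy'],c['k1'],np.round(c['R'],3).tolist(),np.round(c['t'],3))
E
```

```text
pics
{'t': np.float64(0.0), 'joint_positions': array([ 1.136,  0.334,  0.04 ,  1.466, -0.013,  1.343, -0.059]), 'qd': array([-0.   ,  0.   ,  0.001,  0.   , -0.   , -0.001,  0.001]), 'joint_torque': array([ 1.0000e-03, -6.5636e+01,  1.3360e+00, -4.0381e+01, -6.0000e-02,
        4.5000e-02,  0.0000e+00]), 'tool_pos': array([ 0.214, -0.613,  0.23 ]), 'tool_rot': array([ 0.986,  0.167, -0.   , -0.001]), 'force': array([-0.097,  0.502,  0.278]), 'moment': array([0.011, 0.019, 0.011]), 'gripper_force': np.float64(0.0), 'finger_gap': np.float64(0.087)} 0.008
top 42.491753820498104 315.1427587737719 196.7654265466984 -0.03778069470509671 [[0.028, -1.0, 0.01], [-0.983, -0.03, -0.18], [0.18, -0.005, -0.984]] [-0.026  0.545  1.236]
side 49.24433353271769 320.36986972797087 200.4590794241473 -0.04041695169741482 [[-0.813, -0.582, -0.018], [-0.323, 0.476, -0.818], [0.485, -0.659, -0.575]] [0.418 0.25  0.894]
wrist 67.14760795804901 320.3637576830094 195.84718171076452 -0.05336202453724423 [[0.33, -0.944, -0.002], [-0.898, -0.315, 0.306], [-0.29, -0.099, -0.952]] [-0.649 -0.038  0.392]
```

View pics/top0.png

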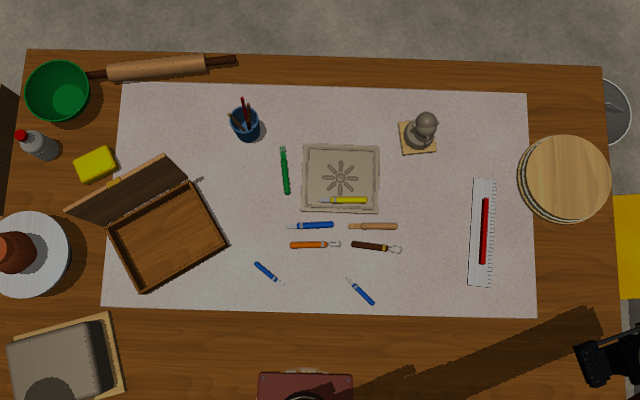

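View pics/side0.png

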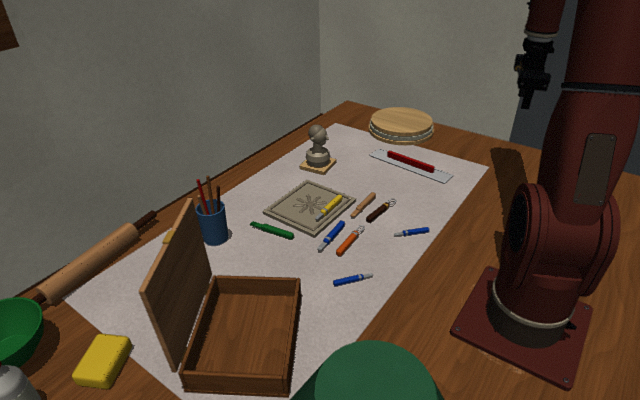

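Look-alikes for tool_c (blue): (310,225), (267,272), (361,291); the first is the largest. Others by colour: a (372,226), b (375,247), d (285,170), e (315,244), f on the plaque (348,200). Checking with a close crop and masks.

```bash
cat > m.py <<'E'
from h import *
R={'green':((45,80,40),(85,255,255)),'blue':((105,120,50),(125,255,255)),'orange':((6,200,120),(16,255,255)),'yellow':((22,160,110),(34,255,255)),'red':((0,180,90),(4,255,255)),'tan':((8,80,140),(20,170,255)),'dark':((5,80,20),(20,255,110))}
def blobs(c,col,amin=25,roi=(95,85,535,318)):
    h=cv2.cvtColor(c['image'],cv2.COLOR_RGB2HSV); m=cv2.inRange(h,*[np.array(x) for x in R[col]])
    k=np.zeros_like(m); x0,y0,x1,y1=roi; k[y0:y1,x0:x1]=m[y0:y1,x0:x1]
    out=[]
    for q in cv2.findContours(k,cv2.RETR_EXTERNAL,cv2.CHAIN_APPROX_NONE)[0]:
        if cv2.contourArea(q)>=amin: out.append((cv2.contourArea(q),cv2.minAreaRect(q),q[:,0,:]))
    return sorted(out,key=lambda o:-o[0])
E
python3 - <<'E'
from m import *
c=cap('top')
for col in R:
    roi=(230,135,420,315) if col!='red' else (450,150,520,300)
    for a,r,q in blobs(c,col,roi=roi):
        p=onz(c,q,0.014 if col!='yellow' else .028)
        r=cv2.minAreaRect((p*1000).astype(np.float32)); b=cv2.boxPoints(r)
        e=max((b[1]-b[0],b[2]-b[1]),key=np.linalg.norm)
        print(col,a,'px',q.mean(0).round(),'mm',np.round(r[0]),np.round(r[1]),'yaw',round(np.degrees(np.arctan2(e[1],e[0]))%180,1))
im=c['image'][:,:,::-1]
cv2.imwrite('pics/c1.png',cv2.resize(im[135:310,240:415],None,fx=3.4,fy=3.4,interpolation=cv2.INTER_CUBIC))
cv2.imwrite('pics/c2.png',cv2.resize(im[145:300,55:240],None,fx=3.8,fy=3.8,interpolation=cv2.INTER_CUBIC))
cv2.imwrite('pics/c3.png',cv2.resize(im[165:300,440:520],None,fx=4.4,fy=4.4,interpolation=cv2.INTER_CUBIC))
E
```

```text
green 189.0 px [284. 170.] mm [621.  71.] [128.  14.] yaw 8.3
blue 133.5 px [317. 225.] mm [480. -19.] [14. 75.] yaw 94.7
blue 80.0 px [365. 296.] mm [ 306. -141.] [57. 11.] yaw 46.6
blue 76.0 px [264. 270.] mm [363. 114.] [58. 10.] yaw 52.5
orange 114.5 px [305. 244.] mm [430.  12.] [12. 76.] yaw 94.1
yellow 120.0 px [351. 199.] mm [ 546. -102.] [13. 77.] yaw 91.7
red 178.5 px [484. 231.] mm [ 479. -446.] [ 10. 169.] yaw 175.2
tan 63.0 px [409. 148.] mm [ 687. -251.] [51. 26.] yaw 55.8
tan 28.0 px [381. 226.] mm [ 483. -180.] [ 3. 72.] yaw 91.7
tan 26.5 px [354. 225.] mm [ 482. -112.] [10. 31.] yaw 91.7
dark 156.5 px [287. 313.] mm [260.  48.] [  7. 287.] yaw 91.6
dark 144.5 px [368. 246.] mm [ 431. -145.] [81. 16.] yaw 85.9
```

View pics/c1.png

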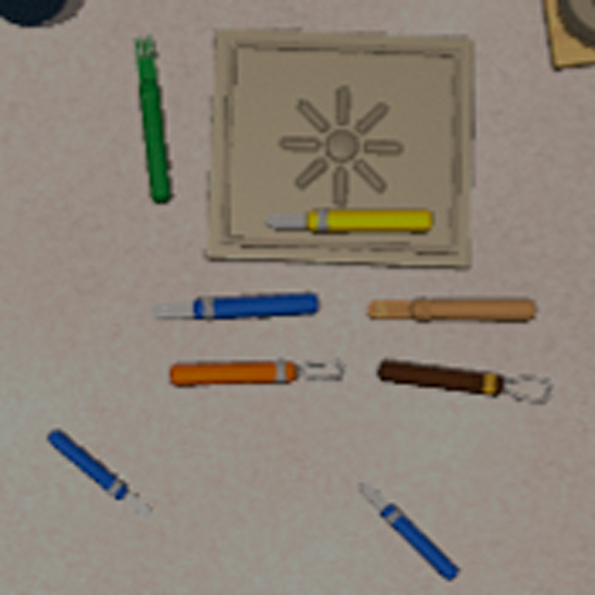

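View pics/c2.png

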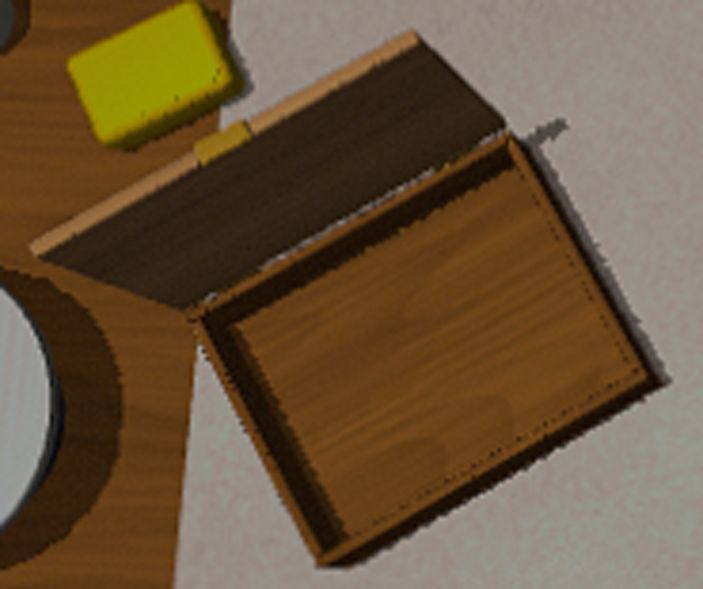

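View pics/c3.png

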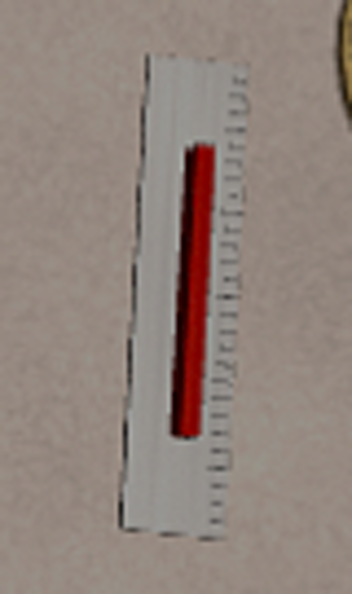

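Top crop: plaque corners at crop (217,30),(473,38),(470,267),(206,258). Six tools are there, and the big blue spatula at (237,306) is tool_c; the two smaller blues are decoys. The box rim and straightedge corners read cleanly in the other crops.

```bash
cat >> h.py <<'E'
def plan(x,y,z,yaw):
    "mm, deg (tool x axis yaw mod 180)"
    o=ctrl.get_obs(); from scipy.spatial.transform import Rotation as Ro
    M=Ro.from_quat(o['tool_rot']).as_matrix(); cy=np.degrees(np.arctan2(M[1,0],M[0,0]))
    d=(yaw-cy+90)%180-90; a=np.radians(cy+d); e=np.array([x,y,z])-o['tool_pos']*1000
    f=lambda a:np.round([e[0]*np.cos(a)+e[1]*np.sin(a), e[0]*np.sin(a)-e[1]*np.cos(a), -e[2]],1)
    print('t',round(float(o['t']),2),'yaw',round(cy,1),'twist',round(-d,1),'shift after twist',f(a),'before',f(np.radians(cy)),'dist',round(np.hypot(*e[:2])),'F',np.round(o['force'],1),'gap',round(o['finger_gap']*1000,1),'q7',round(o['joint_positions'][6],2))
E
python3 - <<'E'
from m import *
c=cap('top')
def rect(n,pts,off,s,z):
    p=onz(c,np.array(pts)/s+off,z)*1000; print(n,p.round().tolist(),'c',p.mean(0).round(1))
    for i in range(4):
        e=p[(i+1)%4]-p[i]; print('   side',round(np.hypot(*e)),'yaw',round(np.degrees(np.arctan2(e[1],e[0])),1))
rect('plaque',[(217,30),(473,38),(470,267),(206,258)],[240,135],3.4,.012)
rect('box',[(190,315),(512,138),(665,378),(325,565)],[55,145],3.8,.06)
rect('se',[(148,55),(247,65),(225,538),(121,527)],[440,165],4.4,.005)
for n,a,b,z in[('a',(368,309),(536,309),9),('b',(550,390),(379,369),9),('c',(155,312),(319,302),9),('d',(146,38),(161,202),9),('e',(343,369),(170,375),9),('f',(265,222),(433,220),24)]:
    p=onz(c,np.array([a,b])/3.4+[240,135],z/1000)*1000; e=p[0]-p[1]
    print(n,p.mean(0).round(1),round(np.hypot(*e)),'yaw',round(np.degrees(np.arctan2(e[1],e[0])),1))
print('jar',onz(c,[[245,125]],.1),'lid tab',onz(c,[np.array([222,143])/3.8+[55,145]],.26))
plan(430,12,150,94)
E
```

```text
plaque [[693.0, 23.0], [693.0, -175.0], [514.0, -173.0], [515.0, 26.0]] c [603.8 -74.8]
   side 198 yaw -90.0
   side 179 yaw 179.6
   side 199 yaw 89.7
   side 178 yaw -0.8
box [[451.0, 504.0], [574.0, 303.0], [420.0, 194.0], [295.0, 402.0]] c [434.8 350.8]
   side 235 yaw -58.5
   side 189 yaw -144.6
   side 243 yaw 120.9
   side 186 yaw 33.1
se [[618.0, -425.0], [614.0, -484.0], [335.0, -462.0], [340.0, -402.0]] c [ 476.6 -443.3]
   side 60 yaw -94.1
   side 280 yaw 175.5
   side 60 yaw 85.5
   side 279 yaw -4.7
a [ 482.2 -160.5] 127 yaw 91.7
b [ 429.4 -170.3] 129 yaw -95.4
c [479.    1.2] 123 yaw 95.2
d [621.7  69.6] 130 yaw 7.3
e [430.6 -14.8] 129 yaw -86.3
f [544.4 -80.8] 126 yaw 92.4
jar [[0.71116215 0.16777206]] lid tab [[0.5248674  0.41477887]]
t 0.25 yaw 19.2 twist -74.8 shift after twist [608.9 259.   80.2] before [ 409.9 -519.4   80.2] dist 662 F [ 0.1 -0.6 -0.2] gap 87.0 q7 -0.06
```

>>> servo_tool(motion=[{"grip": 40,"translation": [0,0,0],"twist": -6.5},{"grip": 40,"translation": [0,0,0],"twist": -6.5},{"grip": 40,"translation": [0,0,0],"twist": -6.5},{"grip": 40,"translation": [0,0,0],"twist": -6.5},{"grip": 40,"translation": [0,0,0],"twist": -6.5},{"grip": 40,"translation": [0,0,0],"twist": -6.5},{"grip": 40,"translation": [0,0,0],"twist": -6.5},{"grip": 40,"translation": [0,0,0],"twist": -6.5},{"grip": 40,"translation": [0,0,0],"twist": -6.5},{"grip": 40,"translation": [0,0,0],"twist": -6.5}], grip_force=20)

```text
t: 1.08
tool_pos: [0.2141, -0.6136, 0.2304]
tool_rot: [0.74, 0.673, 0.0, -0.0]
force: [-1.1, 0.0, 0.1]
finger_gap: 0.0407
gripper_force: 0.0
```

>>> servo_tool(motion=[{"grip": 40,"translation": [31,11.5,10],"twist": 0},{"grip": 40,"translation": [31,11.5,10],"twist": 0},{"grip": 40,"translation": [31,11.5,10],"twist": 0},{"grip": 40,"translation": [31,11.5,10],"twist": 0},{"grip": 40,"translation": [31,11.5,10],"twist": 0},{"grip": 40,"translation": [31,11.5,10],"twist": 0},{"grip": 40,"translation": [31,11.5,10],"twist": 0},{"grip": 40,"translation": [31,11.5,10],"twist": 0},{"grip": 40,"translation": [31,11.5,10],"twist": 0},{"grip": 40,"translation": [31,11.5,10],"twist": 0}])

```text
t: 1.92
tool_pos: [0.3601, -0.3153, 0.1303]
tool_rot: [0.742, 0.671, -0.0, 0.0]
force: [0.8, -0.3, -0.5]
finger_gap: 0.0401
gripper_force: 0.0
```

>>> servo_tool(motion=[{"grip": 40,"translation": [31,11.5,0],"twist": 0},{"grip": 40,"translation": [31,11.5,0],"twist": 0},{"grip": 40,"translation": [31,11.5,0],"twist": 0},{"grip": 40,"translation": [31,11.5,0],"twist": 0},{"grip": 40,"translation": [28,11.5,0],"twist": 0},{"grip": 40,"translation": [0,0,0],"twist": 0},{"grip": 40,"translation": [0,0,0],"twist": 0}])

```text
t: 2.5
tool_pos: [0.4328, -0.1698, 0.1307]
tool_rot: [0.741, 0.672, 0.0, 0.0]
force: [0.9, -0.7, 0.4]
finger_gap: 0.0399
gripper_force: 0.0
```

```bash
python3 - <<'E'
from m import *
plan(429.4,-170.3,10,84.6)
c=cap('wrist','w1.png')
print(proj(c,[[.4294,-.1703,.009],[.4306,-.0148,.009]]))
E
```

```text
t 2.5 yaw 84.5 twist -0.1 shift after twist [ -0.8  -3.4 120.7] before [ -0.8  -3.4 120.7] dist 3 F [ 0.9 -0.7  0.4] gap 39.9 q7 0.15
[[316.77935868 193.13272618]
 [299.37970721  12.2856668 ]]
```

View pics/w1.png

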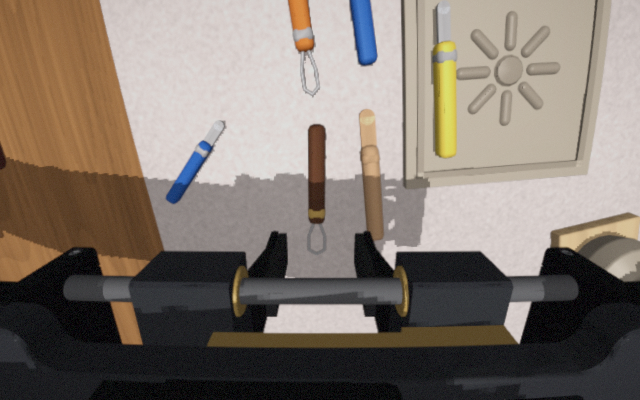

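The wrist view shows the dark tool b centred at (317,190), matching the prediction (317,193). Gripping.

>>> servo_tool(motion=[{"grip": 40,"translation": [-0.8,-3.4,30],"twist": 0},{"grip": 40,"translation": [0,0,35],"twist": 0},{"grip": 40,"translation": [0,0,35],"twist": 0},{"grip": 40,"translation": [0,0,15],"twist": 0},{"grip": 40,"translation": [0,0,5],"twist": 0},{"grip": 5,"translation": [0,0,0],"twist": 0},{"grip": 5,"translation": [0,0,0],"twist": 0},{"grip": 5,"translation": [0,0,0],"twist": 0},{"grip": 5,"translation": [0,0,0],"twist": 0},{"grip": 5,"translation": [0,0,0],"twist": 0}])

```text
t: 3.38
tool_pos: [0.429, -0.1724, 0.0111]
tool_rot: [0.742, 0.67, 0.0, 0.0]
force: [0.1, -0.0, 2.2]
finger_gap: 0.0157
gripper_force: 20.0
```

>>> servo_tool(motion=[{"grip": 5,"translation": [0,0,-20],"twist": 0},{"grip": 5,"translation": [0,0,-35],"twist": 0},{"grip": 5,"translation": [0,0,-40],"twist": 0},{"grip": 5,"translation": [0,0,-35],"twist": 0},{"grip": 5,"translation": [0,0,0],"twist": 0}])

```text
t: 3.8
tool_pos: [0.4323, -0.1729, 0.1475]
tool_rot: [0.742, 0.671, 0.002, 0.005]
force: [1.4, -0.9, -0.7]
finger_gap: 0.0158
gripper_force: 20.0
```

```bash
python3 -c "
from h import *
plan(468,283,40,32)"
```

```text
t 3.8 yaw 84.2 twist 52.2 shift after twist [ 271.9 -367.7  107.5] before [457.2 -10.2 107.5] dist 457 F [ 1.4 -0.9 -0.7] gap 15.8 q7 0.17
```

>>> servo_tool(motion=[{"grip": 5,"translation": [0,0,0],"twist": 6.5},{"grip": 5,"translation": [0,0,0],"twist": 6.5},{"grip": 5,"translation": [0,0,0],"twist": 6.5},{"grip": 5,"translation": [0,0,0],"twist": 6.5},{"grip": 5,"translation": [0,0,0],"twist": 6.5},{"grip": 5,"translation": [0,0,0],"twist": 6.5},{"grip": 5,"translation": [0,0,0],"twist": 6.5},{"grip": 5,"translation": [0,0,0],"twist": 6.5}])

```text
t: 4.47
tool_pos: [0.4286, -0.1719, 0.1407]
tool_rot: [0.961, 0.275, 0.0, 0.0]
force: [-0.8, -0.1, -0.7]
finger_gap: 0.0156
gripper_force: 20.0
```

>>> servo_tool(motion=[{"grip": 5,"translation": [22.5,-30.5,0],"twist": 0},{"grip": 5,"translation": [22.5,-30.5,0],"twist": 0},{"grip": 5,"translation": [22.5,-30.5,0],"twist": 0},{"grip": 5,"translation": [22.5,-30.5,0],"twist": 0},{"grip": 5,"translation": [22.5,-30.5,0],"twist": 0},{"grip": 5,"translation": [22.5,-30.5,0],"twist": 0},{"grip": 5,"translation": [22.5,-30.5,0],"twist": 0},{"grip": 5,"translation": [22.5,-30.5,0],"twist": 0},{"grip": 5,"translation": [22.5,-30.5,0],"twist": 0},{"grip": 5,"translation": [22.5,-30.5,0],"twist": 0}])

```text
t: 5.3
tool_pos: [0.4563, 0.2078, 0.141]
tool_rot: [0.961, 0.277, 0.001, 0.0]
force: [1.0, -0.5, -0.0]
finger_gap: 0.0156
gripper_force: 20.0
```

>>> servo_tool(motion=[{"grip": 5,"translation": [22.5,-30.5,0],"twist": 0},{"grip": 5,"translation": [22.5,-30.5,0],"twist": 0},{"grip": 5,"translation": [0,0,0],"twist": 0},{"grip": 5,"translation": [0,0,0],"twist": 0}])

```text
t: 5.63
tool_pos: [0.4609, 0.2845, 0.1405]
tool_rot: [0.96, 0.28, -0.0, -0.001]
force: [0.1, -0.3, -0.7]
finger_gap: 0.0158
gripper_force: 20.0
```

```bash
python3 -c "
from h import *
plan(468,283,24,32)
cap('wrist','w2.png')"
```

```text
t 5.63 yaw 32.5 twist 0.5 shift after twist [  5.2   5.  116.5] before [  5.2   5.1 116.5] dist 7 F [ 0.1 -0.3 -0.7] gap 15.8 q7 -1.83
```

View pics/w2.png

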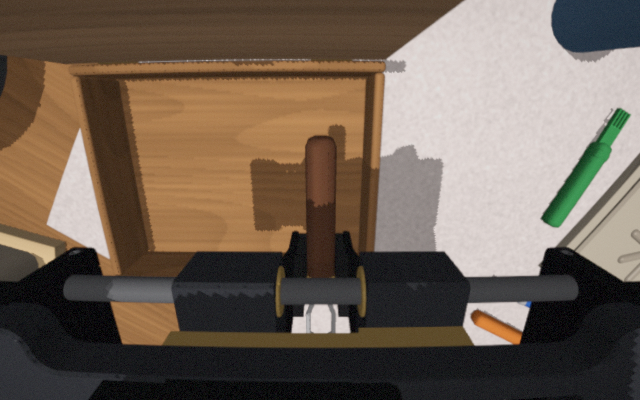

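Wrist view: tool b (320,210) is held square over the box, with the box's -y wall at column 372. Lowering and releasing.

>>> servo_tool(motion=[{"grip": 5,"translation": [5,5,30],"twist": 0.5},{"grip": 5,"translation": [0,0,35],"twist": 0},{"grip": 5,"translation": [0,0,30],"twist": 0},{"grip": 5,"translation": [0,0,15],"twist": 0},{"grip": 5,"translation": [0,0,4],"twist": 0},{"grip": 5,"translation": [0,0,0],"twist": 0},{"grip": 30,"translation": [0,0,0],"twist": 0},{"grip": 30,"translation": [0,0,0],"twist": 0},{"grip": 30,"translation": [0,0,0],"twist": 0},{"grip": 30,"translation": [0,0,-20],"twist": 0}])

```text
t: 6.52
tool_pos: [0.4676, 0.279, 0.0451]
tool_rot: [0.962, 0.273, -0.002, 0.0]
force: [0.2, -0.3, 0.3]
finger_gap: 0.0285
gripper_force: 0.0
```

>>> servo_tool(motion=[{"grip": 40,"translation": [0,0,-35],"twist": 0},{"grip": 40,"translation": [0,0,-35],"twist": 0},{"grip": 40,"translation": [0,0,-35],"twist": 0},{"grip": 40,"translation": [0,0,0],"twist": 0},{"grip": 40,"translation": [0,0,0],"twist": 0}])

```text
t: 6.93
tool_pos: [0.4702, 0.2811, 0.1545]
tool_rot: [0.962, 0.273, 0.003, -0.0]
force: [0.9, -0.8, -0.5]
finger_gap: 0.0396
gripper_force: 0.0
```

```bash
python3 - <<'E'
from m import *
plan(482.2,-160.5,10,91.7)
plan(430.6,-14.8,10,93.7)
c=cap('top','t2.png')
for col in ('green','blue','orange','yellow','red'):
    for a,r,q in blobs(c,col,roi=(230,135,520,315)): print(col,a,q.mean(0).round())
E
```

```text
t 6.93 yaw 31.7 twist -60.0 shift after twist [-441.8   -1.1  144.5] before [-222.   381.9  144.5] dist 442 F [ 0.9 -0.8 -0.5] gap 39.6 q7 -1.83
t 6.93 yaw 31.7 twist -62.0 shift after twist [-292.7  -58.6  144.5] before [-189.3  230.9  144.5] dist 299 F [ 0.9 -0.8 -0.5] gap 39.6 q7 -1.83
green 190.0 [284. 170.]
blue 133.5 [317. 225.]
blue 77.5 [263. 270.]
blue 75.5 [365. 296.]
orange 123.5 [305. 244.]
yellow 147.5 [351. 199.]
red 187.0 [484. 231.]
```

>>> servo_tool(motion=[{"grip": 40,"translation": [-23.5,29,0],"twist": 0},{"grip": 40,"translation": [-23.5,29,0],"twist": 0},{"grip": 40,"translation": [-23.5,29,0],"twist": 0},{"grip": 40,"translation": [-23.5,29,0],"twist": 0},{"grip": 40,"translation": [-23.5,29,0],"twist": 0},{"grip": 40,"translation": [-23.5,29,0],"twist": 0},{"grip": 40,"translation": [-23.5,29,0],"twist": 0},{"grip": 40,"translation": [-23.5,29,0],"twist": 0}])

```text
t: 7.65
tool_pos: [0.4295, -0.0179, 0.1507]
tool_rot: [0.962, 0.273, -0.001, -0.0]
force: [0.7, -0.1, 0.2]
finger_gap: 0.04
gripper_force: 0.0
```

>>> servo_tool(motion=[{"grip": 40,"translation": [0,0,10],"twist": -7},{"grip": 40,"translation": [0,0,10],"twist": -7},{"grip": 40,"translation": [0,0,10],"twist": -7},{"grip": 40,"translation": [0,0,10],"twist": -7},{"grip": 40,"translation": [0,0,10],"twist": -7},{"grip": 40,"translation": [0,0,10],"twist": -7},{"grip": 40,"translation": [0,0,10],"twist": -7},{"grip": 40,"translation": [0,0,10],"twist": -7},{"grip": 40,"translation": [0,0,10],"twist": -6},{"grip": 40,"translation": [0,0,0],"twist": 0}])

```text
t: 8.48
tool_pos: [0.4286, -0.0159, 0.059]
tool_rot: [0.682, 0.732, -0.001, -0.002]
force: [-1.1, -0.5, -0.6]
finger_gap: 0.0396
gripper_force: 0.0
```

```bash
python3 - <<'E'
from m import *
plan(430.6,-14.8,10,93.7)
E
```

```text
t 8.48 yaw 94.0 twist 0.3 shift after twist [ 1.  2. 49.] before [ 1.  2. 49.] dist 2 F [-1.1 -0.5 -0.6] gap 39.6 q7 -0.07
```

>>> servo_tool(motion=[{"grip": 40,"translation": [1,2,30],"twist": 0},{"grip": 40,"translation": [0,0,15],"twist": 0},{"grip": 40,"translation": [0,0,4],"twist": 0},{"grip": 40,"translation": [0,0,0],"twist": 0},{"grip": 5,"translation": [0,0,0],"twist": 0},{"grip": 5,"translation": [0,0,0],"twist": 0},{"grip": 5,"translation": [0,0,0],"twist": 0},{"grip": 5,"translation": [0,0,0],"twist": 0},{"grip": 5,"translation": [0,0,0],"twist": 0}])

```text
t: 9.23
tool_pos: [0.4332, -0.015, 0.0132]
tool_rot: [0.684, 0.73, 0.0, 0.0]
force: [-2.0, 0.4, 5.1]
finger_gap: 0.0159
gripper_force: 20.0
```

>>> servo_tool(motion=[{"grip": 5,"translation": [0,0,-25],"twist": 0},{"grip": 5,"translation": [0,0,-35],"twist": 6.2},{"grip": 5,"translation": [0,0,-35],"twist": 7},{"grip": 5,"translation": [0,0,-35],"twist": 7},{"grip": 5,"translation": [0,0,0],"twist": 7},{"grip": 5,"translation": [0,0,0],"twist": 7},{"grip": 5,"translation": [0,0,0],"twist": 7},{"grip": 5,"translation": [0,0,0],"twist": 7},{"grip": 5,"translation": [0,0,0],"twist": 7},{"grip": 5,"translation": [0,0,0],"twist": 6.8}])

```text
t: 10.07
tool_pos: [0.4328, -0.0148, 0.1428]
tool_rot: [0.963, 0.27, 0.0, 0.0]
force: [-0.1, -1.1, -0.1]
finger_gap: 0.016
gripper_force: 20.0
```

>>> servo_tool(motion=[{"grip": 5,"translation": [21,-31.5,0],"twist": 0},{"grip": 5,"translation": [21,-31.5,0],"twist": 0},{"grip": 5,"translation": [21,-31.5,0],"twist": 0},{"grip": 5,"translation": [21,-31.5,0],"twist": 0},{"grip": 5,"translation": [21,-31.5,0],"twist": 0},{"grip": 5,"translation": [21,-31.5,0],"twist": 0},{"grip": 5,"translation": [21,-31.5,0],"twist": 0},{"grip": 5,"translation": [21,-31.5,0],"twist": 0},{"grip": 5,"translation": [21,-31.5,0],"twist": 0},{"grip": 5,"translation": [0,0,0],"twist": 0}])

```text
t: 10.9
tool_pos: [0.4419, 0.3339, 0.1431]
tool_rot: [0.961, 0.277, 0.0, -0.003]
force: [-1.7, 0.6, -0.0]
finger_gap: 0.0159
gripper_force: 20.0
```

```bash
python3 - <<'E'
from m import *
plan(441,326,24,32)
E
```

```text
t 10.9 yaw 32.2 twist 0.2 shift after twist [ -4.9   6.2 119.1] before [ -5.    6.2 119.1] dist 8 F [-1.7  0.6 -0. ] gap 15.9 q7 -1.97
```

>>> servo_tool(motion=[{"grip": 5,"translation": [-5,6,30],"twist": 0},{"grip": 5,"translation": [0,0,35],"twist": 0},{"grip": 5,"translation": [0,0,35],"twist": 0},{"grip": 5,"translation": [0,0,15],"twist": 0},{"grip": 5,"translation": [0,0,3],"twist": 0},{"grip": 5,"translation": [0,0,0],"twist": 0},{"grip": 30,"translation": [0,0,0],"twist": 0},{"grip": 30,"translation": [0,0,0],"twist": 0},{"grip": 30,"translation": [0,0,0],"twist": 0},{"grip": 30,"translation": [0,0,-20],"twist": 0}])

```text
t: 11.73
tool_pos: [0.4425, 0.3168, 0.0433]
tool_rot: [0.962, 0.273, -0.001, 0.0]
force: [-0.5, -0.5, -0.4]
finger_gap: 0.0287
gripper_force: 0.0
```

>>> servo_tool(motion=[{"grip": 40,"translation": [0,0,-35],"twist": 0},{"grip": 40,"translation": [0,0,-35],"twist": 0},{"grip": 40,"translation": [0,0,-35],"twist": 0},{"grip": 40,"translation": [-15.5,33,0],"twist": 0},{"grip": 40,"translation": [-15.5,33,0],"twist": 0},{"grip": 40,"translation": [-15.5,33,0],"twist": 0},{"grip": 40,"translation": [-15.5,33,0],"twist": 0},{"grip": 40,"translation": [-15.5,33,0],"twist": 0},{"grip": 40,"translation": [-15.5,33,0],"twist": 0},{"grip": 40,"translation": [-15.5,33,0],"twist": 0}])

```text
t: 12.57
tool_pos: [0.4729, 0.0628, 0.1509]
tool_rot: [0.962, 0.273, 0.001, 0.001]
force: [0.1, 0.2, -0.2]
finger_gap: 0.0399
gripper_force: 0.0
```

>>> servo_tool(motion=[{"grip": 40,"translation": [-15.5,33,0],"twist": 0},{"grip": 40,"translation": [-15.5,33,0],"twist": 0},{"grip": 40,"translation": [0,0,10],"twist": -7},{"grip": 40,"translation": [0,0,10],"twist": -7},{"grip": 40,"translation": [0,0,10],"twist": -7},{"grip": 40,"translation": [0,0,10],"twist": -7},{"grip": 40,"translation": [0,0,10],"twist": -7},{"grip": 40,"translation": [0,0,10],"twist": -7},{"grip": 40,"translation": [0,0,0],"twist": -7},{"grip": 40,"translation": [0,0,0],"twist": -7}])

```text
t: 13.4
tool_pos: [0.481, -0.0078, 0.09]
tool_rot: [0.719, 0.695, 0.0, 0.0]
force: [0.3, -0.3, -0.3]
finger_gap: 0.04
gripper_force: 0.0
```

>>> servo_tool(motion=[{"grip": 40,"translation": [0,0,0],"twist": -7},{"grip": 40,"translation": [0,0,0],"twist": 0},{"grip": 40,"translation": [0,0,0],"twist": 0}])

```text
t: 13.65
tool_pos: [0.4814, -0.0081, 0.0903]
tool_rot: [0.679, 0.734, 0.0, 0.001]
force: [0.5, 0.5, -0.2]
finger_gap: 0.0404
gripper_force: 0.0
```

```bash
python3 - <<'E'
from m import *
plan(479,1.2,10,95.2)
c=cap('wrist'); print([(a,q.mean(0).round()) for a,r,q in blobs(c,'blue',roi=(0,0,640,400))], proj(c,[[.479,.0012,.009],[.475,-.02,.016]]))
E
```

```text
t 13.65 yaw 94.5 twist -0.7 shift after twist [ 9.4 -1.5 80.3] before [ 9.4 -1.6 80.3] dist 10 F [ 0.5  0.5 -0.2] gap 40.4 q7 -0.16
[(1592.0, array([170.,  37.])), (1419.5, array([319., 220.])), (235.5, array([127., 325.])), (155.0, array([318., 162.])), (73.0, array([141.,  80.]))] [[318.17719231 195.87180975]
 [311.25746246 222.68800981]]
```

>>> servo_tool(motion=[{"grip": 28,"translation": [9.5,-1.5,0],"twist": -0.7},{"grip": 28,"translation": [0,0,20],"twist": 0},{"grip": 28,"translation": [0,0,20],"twist": 0},{"grip": 28,"translation": [0,0,20],"twist": 0},{"grip": 28,"translation": [0,0,15],"twist": 0},{"grip": 28,"translation": [0,0,5],"twist": 0},{"grip": 5,"translation": [0,0,0],"twist": 0},{"grip": 5,"translation": [0,0,0],"twist": 0},{"grip": 5,"translation": [0,0,0],"twist": 0},{"grip": 5,"translation": [0,0,0],"twist": 0}])

```text
t: 14.53
tool_pos: [0.479, 0.0017, 0.0101]
tool_rot: [0.673, 0.74, 0.0, 0.0]
force: [-1.2, 1.2, 2.1]
finger_gap: 0.0157
gripper_force: 20.0
```

>>> servo_tool(motion=[{"grip": 5,"translation": [0,0,-25],"twist": 0},{"grip": 5,"translation": [0,0,-35],"twist": 7},{"grip": 5,"translation": [0,0,-35],"twist": 7},{"grip": 5,"translation": [0,0,-35],"twist": 7},{"grip": 5,"translation": [0,0,0],"twist": 7},{"grip": 5,"translation": [0,0,0],"twist": 7},{"grip": 5,"translation": [0,0,0],"twist": 7},{"grip": 5,"translation": [0,0,0],"twist": 7},{"grip": 5,"translation": [0,0,0],"twist": 7},{"grip": 5,"translation": [0,0,0],"twist": 7}])

```text
t: 15.37
tool_pos: [0.4786, 0.0015, 0.1399]
tool_rot: [0.961, 0.276, 0.0, 0.0]
force: [0.2, -0.4, -0.6]
finger_gap: 0.0158
gripper_force: 20.0
```

>>> servo_tool(motion=[{"grip": 5,"translation": [14,-34.5,0],"twist": 0},{"grip": 5,"translation": [14,-34.5,0],"twist": 0},{"grip": 5,"translation": [14,-34.5,0],"twist": 0},{"grip": 5,"translation": [14,-34.5,0],"twist": 0},{"grip": 5,"translation": [14,-34.5,0],"twist": 0},{"grip": 5,"translation": [14,-34.5,0],"twist": 0},{"grip": 5,"translation": [14,-34.5,0],"twist": 0},{"grip": 5,"translation": [14,-34.5,0],"twist": 0},{"grip": 5,"translation": [14,-34.5,0],"twist": 0},{"grip": 5,"translation": [14,-34.5,0],"twist": 0}])

```text
t: 16.2
tool_pos: [0.4113, 0.3692, 0.1398]
tool_rot: [0.96, 0.279, 0.0, 0.0]
force: [2.0, 0.8, 0.6]
finger_gap: 0.016
gripper_force: 20.0
```

>>> servo_tool(motion=[{"grip": 5,"translation": [0,0,0],"twist": 0},{"grip": 5,"translation": [0,0,0],"twist": 0}])

```text
t: 16.37
tool_pos: [0.4098, 0.3704, 0.1398]
tool_rot: [0.96, 0.282, -0.0, -0.001]
force: [0.2, -1.0, -0.1]
finger_gap: 0.0159
gripper_force: 20.0
```

```bash
python3 - <<'E'
from m import *
plan(415,368,24,32)
c=cap('top')
for col in ('green','blue','orange','yellow','tan','red'):
    for a,r,q in blobs(c,col,roi=(100,135,520,315)): print(col,a,q.mean(0).round())
E
```

```text
t 16.37 yaw 32.7 twist 0.7 shift after twist [  3.1   4.8 115.8] before [  3.    4.8 115.8] dist 6 F [ 0.2 -1.  -0.1] gap 15.9 q7 -2.07
green 189.0 [284. 170.]
blue 79.0 [264. 270.]
blue 76.0 [365. 296.]
yellow 280.0 [105. 160.]
yellow 147.5 [351. 199.]
tan 145.5 [417. 147.]
tan 139.0 [142. 166.]
tan 98.5 [379. 225.]
tan 43.5 [354. 225.]
red 185.0 [484. 231.]
```

>>> servo_tool(motion=[{"grip": 5,"translation": [3,5,30],"twist": 0.7},{"grip": 5,"translation": [0,0,35],"twist": 0},{"grip": 5,"translation": [0,0,32],"twist": 0},{"grip": 5,"translation": [0,0,15],"twist": 0},{"grip": 5,"translation": [0,0,3],"twist": 0},{"grip": 5,"translation": [0,0,0],"twist": 0},{"grip": 30,"translation": [0,0,0],"twist": 0},{"grip": 30,"translation": [0,0,0],"twist": 0},{"grip": 30,"translation": [0,0,0],"twist": 0},{"grip": 30,"translation": [0,0,-20],"twist": 0}])

```text
t: 17.25
tool_pos: [0.4162, 0.3637, 0.0432]
tool_rot: [0.962, 0.273, -0.001, 0.001]
force: [0.3, -0.7, 0.0]
finger_gap: 0.0283
gripper_force: 0.0
```

>>> servo_tool(motion=[{"grip": 30,"translation": [0,0,-35],"twist": 0},{"grip": 30,"translation": [0,0,-35],"twist": 0},{"grip": 28,"translation": [0,0,-35],"twist": 0},{"grip": 28,"translation": [-16,34.5,0],"twist": 0},{"grip": 28,"translation": [-16,34.5,0],"twist": 0},{"grip": 28,"translation": [-16,34.5,0],"twist": 0},{"grip": 28,"translation": [-16,34.5,0],"twist": 0},{"grip": 28,"translation": [-16,34.5,0],"twist": 0},{"grip": 28,"translation": [-16,34.5,0],"twist": 0},{"grip": 28,"translation": [-16,34.5,0],"twist": 0}])

```text
t: 18.08
tool_pos: [0.449, 0.0991, 0.1507]
tool_rot: [0.962, 0.274, 0.001, 0.001]
force: [0.6, -0.8, -0.6]
finger_gap: 0.028
gripper_force: 0.0
```

>>> servo_tool(motion=[{"grip": 28,"translation": [-16,34.5,0],"twist": 0},{"grip": 28,"translation": [-16,34.5,0],"twist": 0},{"grip": 28,"translation": [-16,34.5,0],"twist": 0},{"grip": 28,"translation": [-16,34.5,0],"twist": 0},{"grip": 28,"translation": [-16,34.5,0],"twist": 0},{"grip": 28,"translation": [-16,34.5,0],"twist": 0},{"grip": 28,"translation": [-16,34.5,0],"twist": 0}])

```text
t: 18.67
tool_pos: [0.4809, -0.1655, 0.1508]
tool_rot: [0.962, 0.274, 0.001, 0.001]
force: [0.5, 1.1, 0.8]
finger_gap: 0.0279
gripper_force: 0.0
```

>>> servo_tool(motion=[{"grip": 28,"translation": [0,0,10],"twist": -7},{"grip": 28,"translation": [0,0,10],"twist": -7},{"grip": 28,"translation": [0,0,10],"twist": -7},{"grip": 28,"translation": [0,0,10],"twist": -7},{"grip": 28,"translation": [0,0,10],"twist": -7},{"grip": 28,"translation": [0,0,10],"twist": -7},{"grip": 28,"translation": [0,0,0],"twist": -7},{"grip": 28,"translation": [0,0,0],"twist": -7},{"grip": 28,"translation": [0,0,0],"twist": -3.7},{"grip": 28,"translation": [0,0,0],"twist": 0}])

```text
t: 19.5
tool_pos: [0.481, -0.1636, 0.0904]
tool_rot: [0.697, 0.717, 0.0, 0.001]
force: [-0.8, 0.6, 0.5]
finger_gap: 0.0282
gripper_force: 0.0
```

```bash
python3 - <<'E'
from m import *
plan(482.2,-160.5,10,91.7)
c=cap('wrist'); print([(a,q.mean(0).round()) for a,r,q in blobs(c,'tan',roi=(200,0,450,280))], proj(c,[[.482,-.1605,.009],[.482,-.18,.016],[.482,-.11,.01]]))
E
```

```text
t 19.5 yaw 91.6 twist -0.1 shift after twist [ 3.1  1.3 80.4] before [ 3.1  1.3 80.4] dist 3 F [-0.8  0.6  0.5] gap 28.2 q7 0.09
[(833.0, array([322., 164.])), (97.0, array([322., 130.]))] [[321.47292865 203.07582358]
 [320.79105007 228.19523759]
 [323.45751993 141.82119278]]
```

>>> servo_tool(motion=[{"grip": 28,"translation": [3,1.3,0],"twist": 0},{"grip": 28,"translation": [0,0,20],"twist": 0},{"grip": 28,"translation": [0,0,20],"twist": 0},{"grip": 28,"translation": [0,0,20],"twist": 0},{"grip": 28,"translation": [0,0,15],"twist": 0},{"grip": 28,"translation": [0,0,5],"twist": 0},{"grip": 5,"translation": [0,0,0],"twist": 0},{"grip": 5,"translation": [0,0,0],"twist": 0},{"grip": 5,"translation": [0,0,0],"twist": 0},{"grip": 5,"translation": [0,0,0],"twist": 0}])

```text
t: 20.38
tool_pos: [0.4823, -0.1605, 0.0102]
tool_rot: [0.698, 0.716, 0.0, 0.001]
force: [-0.0, 0.3, 2.5]
finger_gap: 0.0156
gripper_force: 20.0
```

>>> servo_tool(motion=[{"grip": 5,"translation": [0,0,-25],"twist": 0},{"grip": 5,"translation": [0,0,-35],"twist": 7},{"grip": 5,"translation": [0,0,-35],"twist": 7},{"grip": 5,"translation": [0,0,-35],"twist": 7},{"grip": 5,"translation": [0,0,0],"twist": 7},{"grip": 5,"translation": [0,0,0],"twist": 7},{"grip": 5,"translation": [0,0,0],"twist": 7},{"grip": 5,"translation": [0,0,0],"twist": 7},{"grip": 5,"translation": [0,0,0],"twist": 7},{"grip": 5,"translation": [0,0,0],"twist": 3.7}])

```text
t: 21.22
tool_pos: [0.4818, -0.1606, 0.1399]
tool_rot: [0.963, 0.27, 0.0, 0.0]
force: [0.1, -0.2, 0.0]
finger_gap: 0.0157
gripper_force: 20.0
```

>>> servo_tool(motion=[{"grip": 5,"translation": [15,-35.5,0],"twist": 0},{"grip": 5,"translation": [15,-35.5,0],"twist": 0},{"grip": 5,"translation": [15,-35.5,0],"twist": 0},{"grip": 5,"translation": [15,-35.5,0],"twist": 0},{"grip": 5,"translation": [15,-35.5,0],"twist": 0},{"grip": 5,"translation": [15,-35.5,0],"twist": 0},{"grip": 5,"translation": [15,-35.5,0],"twist": 0},{"grip": 5,"translation": [15,-35.5,0],"twist": 0},{"grip": 5,"translation": [15,-35.5,0],"twist": 0},{"grip": 5,"translation": [15,-35.5,0],"twist": 0}])

```text
t: 22.05
tool_pos: [0.4222, 0.2219, 0.1402]
tool_rot: [0.962, 0.273, 0.001, 0.0]
force: [0.8, 0.0, -1.3]
finger_gap: 0.0158
gripper_force: 20.0
```

>>> servo_tool(motion=[{"grip": 5,"translation": [15,-35.5,0],"twist": 0},{"grip": 5,"translation": [15,-35.5,0],"twist": 0},{"grip": 5,"translation": [15,-35.5,0],"twist": 0},{"grip": 5,"translation": [15,-35.5,0],"twist": 0},{"grip": 5,"translation": [15,-35.5,0],"twist": 0},{"grip": 5,"translation": [0,0,0],"twist": 0},{"grip": 5,"translation": [0,0,0],"twist": 0},{"grip": 5,"translation": [0,0,0],"twist": 0}])

```text
t: 22.72
tool_pos: [0.3928, 0.4105, 0.1394]
tool_rot: [0.962, 0.274, -0.0, 0.0]
force: [1.0, -0.9, -0.0]
finger_gap: 0.016
gripper_force: 20.0
```

```bash
python3 - <<'E'
from m import *
plan(388,411,24,32)
cap('wrist','w5.png')
E
```

```text
t 22.72 yaw 31.8 twist -0.2 shift after twist [ -3.8  -3.  115.4] before [ -3.8  -3.  115.4] dist 5 F [ 1.  -0.9 -0. ] gap 16.0 q7 -2.19
```

View pics/w5.png

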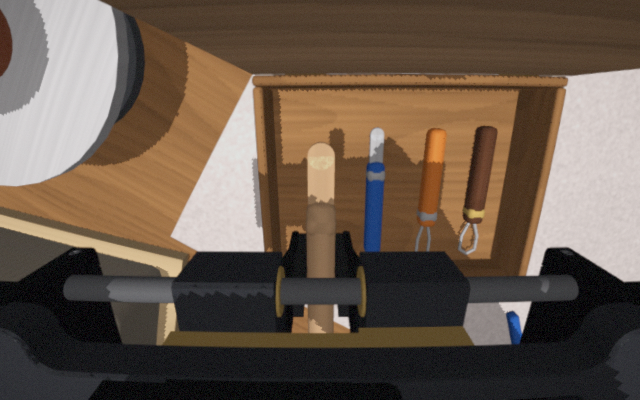

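Wrist view: b (480), e (432), c (375) lie parallel in the box; a (320) is over its free strip.

>>> servo_tool(motion=[{"grip": 5,"translation": [-4,4,30],"twist": 0},{"grip": 5,"translation": [0,0,35],"twist": 0},{"grip": 5,"translation": [0,0,28],"twist": 0},{"grip": 5,"translation": [0,0,10],"twist": 0},{"grip": 5,"translation": [0,0,0],"twist": 0},{"grip": 5,"translation": [0,0,0],"twist": 0},{"grip": 30,"translation": [0,0,0],"twist": 0},{"grip": 30,"translation": [0,0,0],"twist": 0},{"grip": 30,"translation": [0,0,0],"twist": 0},{"grip": 30,"translation": [0,0,-20],"twist": 0}])

```text
t: 23.6
tool_pos: [0.391, 0.4037, 0.055]
tool_rot: [0.962, 0.273, -0.001, 0.001]
force: [-0.4, -1.2, 0.1]
finger_gap: 0.0286
gripper_force: 0.0
```

>>> servo_tool(motion=[{"grip": 30,"translation": [0,0,-35],"twist": 0},{"grip": 30,"translation": [0,0,-35],"twist": 0},{"grip": 30,"translation": [0,0,-15],"twist": 0},{"grip": 30,"translation": [0,0,0],"twist": 0}])

```text
t: 23.93
tool_pos: [0.393, 0.4074, 0.1464]
tool_rot: [0.962, 0.274, 0.003, -0.001]
force: [0.7, 0.8, -0.3]
finger_gap: 0.0298
gripper_force: 0.0
```

```bash
python3 - <<'E'
from m import *
plan(544.4,-80.8,26,92.4)
plan(621.7,69.6,10,7.8)
c=cap('top')
for col in ('green','yellow','red'):
    for a,r,q in blobs(c,col,roi=(200,135,520,315)): print(col,a,q.mean(0).round())
E
```

```text
t 23.93 yaw 31.7 twist -60.7 shift after twist [-494.1  130.8  120.4] before [-128.1  494.8  120.4] dist 511 F [ 0.7  0.8 -0.3] gap 29.8 q7 -2.18
t 23.93 yaw 31.7 twist 23.9 shift after twist [180.7 365.7 136.4] before [ 16.7 407.6 136.4] dist 408 F [ 0.7  0.8 -0.3] gap 29.8 q7 -2.18
green 190.0 [284. 170.]
yellow 147.5 [351. 199.]
red 185.0 [484. 231.]
```

>>> servo_tool(motion=[{"grip": 30,"translation": [1.5,37,0],"twist": 0},{"grip": 30,"translation": [1.5,37,0],"twist": 0},{"grip": 30,"translation": [1.5,37,0],"twist": 0},{"grip": 30,"translation": [1.5,37,0],"twist": 0},{"grip": 30,"translation": [1.5,37,0],"twist": 0},{"grip": 30,"translation": [1.5,37,0],"twist": 0},{"grip": 30,"translation": [1.5,37,0],"twist": 0},{"grip": 30,"translation": [1.5,37,0],"twist": 0},{"grip": 30,"translation": [1.5,37,0],"twist": 0},{"grip": 30,"translation": [1.5,37,0],"twist": 0}])

```text
t: 24.82
tool_pos: [0.5993, 0.0963, 0.1405]
tool_rot: [0.962, 0.273, -0.001, 0.0]
force: [1.2, 0.2, 1.1]
finger_gap: 0.0301
gripper_force: 0.0
```

>>> servo_tool(motion=[{"grip": 30,"translation": [1.5,37,0],"twist": 0},{"grip": 30,"translation": [0,0,0],"twist": 6},{"grip": 30,"translation": [0,0,0],"twist": 6},{"grip": 30,"translation": [0,0,0],"twist": 6},{"grip": 30,"translation": [0,0,0],"twist": 6},{"grip": 30,"translation": [0,0,0],"twist": 0},{"grip": 30,"translation": [0,0,0],"twist": 0}])

```text
t: 25.4
tool_pos: [0.6194, 0.0676, 0.1408]
tool_rot: [0.998, 0.069, -0.001, 0.0]
force: [-0.3, -0.4, -0.8]
finger_gap: 0.0301
gripper_force: 0.0
```

```bash
python3 - <<'E'
from m import *
plan(621.7,69.6,10,7.8)
c=cap('wrist','w6.png'); print([(a,q.mean(0).round()) for a,r,q in blobs(c,'green',roi=(100,0,550,280))], proj(c,[[.6217,.0696,.009],[.6417,.0723,.016]]))
E
```

```text
t 25.4 yaw 7.9 twist 0.1 shift after twist [  2.5  -1.6 130.8] before [  2.5  -1.6 130.8] dist 3 F [-0.3 -0.4 -0.8] gap 30.1 q7 -1.87
[(1485.0, array([318., 168.]))] [[318.98127532 186.36362245]
 [319.02623681 167.86652932]]
```

View pics/w6.png

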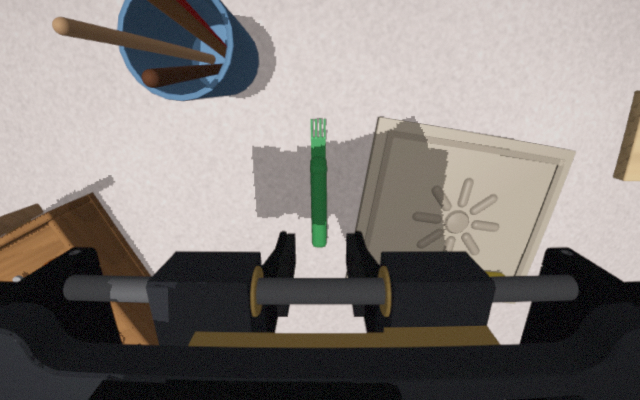

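Wrist view: green tool d centred at (318,180) as predicted. Jar handles lean towards the gripper, with a tip at (150,78), so I'm checking clearance first.

```bash
python3 - <<'E'
from m import *
c=cap('wrist'); print('cam',(-np.array(c['R']).T@c['t']).round(3))
for z in(.1,.13,.15,.18): print(z,onz(c,[[150,78],[60,27],[175,95]],z).round(3).tolist())
E
```

```text
cam [0.704 0.08  0.295]
0.1 [[0.702, 0.186], [0.726, 0.243], [0.694, 0.17]]
0.13 [[0.703, 0.169], [0.723, 0.218], [0.696, 0.156]]
0.15 [[0.703, 0.159], [0.72, 0.201], [0.697, 0.147]]
0.18 [[0.703, 0.142], [0.717, 0.176], [0.698, 0.133]]
```

>>> servo_tool(motion=[{"grip": 30,"translation": [2.5,-1.6,30],"twist": 0},{"grip": 30,"translation": [0,0,35],"twist": 0},{"grip": 30,"translation": [0,0,35],"twist": 0},{"grip": 30,"translation": [0,0,25],"twist": 0},{"grip": 30,"translation": [0,0,5],"twist": 0},{"grip": 5,"translation": [0,0,0],"twist": 0},{"grip": 5,"translation": [0,0,0],"twist": 0},{"grip": 5,"translation": [0,0,0],"twist": 0},{"grip": 5,"translation": [0,0,0],"twist": 0},{"grip": 5,"translation": [0,0,0],"twist": 0}])

```text
t: 26.33
tool_pos: [0.6224, 0.0696, 0.012]
tool_rot: [0.998, 0.068, 0.0, -0.0]
force: [0.3, 0.6, 0.5]
finger_gap: 0.0159
gripper_force: 20.0
```

>>> servo_tool(motion=[{"grip": 5,"translation": [0,0,-25],"twist": 0},{"grip": 5,"translation": [0,0,-35],"twist": 0},{"grip": 5,"translation": [0,0,-35],"twist": 0},{"grip": 5,"translation": [0,0,-40],"twist": 0},{"grip": 5,"translation": [0,0,0],"twist": -6},{"grip": 5,"translation": [0,0,0],"twist": -6},{"grip": 5,"translation": [0,0,0],"twist": -6},{"grip": 5,"translation": [0,0,0],"twist": -6}])

```text
t: 27.0
tool_pos: [0.6222, 0.0695, 0.1472]
tool_rot: [0.961, 0.276, 0.0, 0.0]
force: [0.9, 0.2, -1.9]
finger_gap: 0.016
gripper_force: 20.0
```

>>> servo_tool(motion=[{"grip": 5,"translation": [-1.8,-34,0],"twist": 0},{"grip": 5,"translation": [-1.8,-34,0],"twist": 0},{"grip": 5,"translation": [-1.8,-34,0],"twist": 0},{"grip": 5,"translation": [-1.8,-34,0],"twist": 0},{"grip": 5,"translation": [-1.8,-34,0],"twist": 0},{"grip": 5,"translation": [-1.8,-34,0],"twist": 0},{"grip": 5,"translation": [-1.8,-34,0],"twist": 0},{"grip": 5,"translation": [-1.8,-34,0],"twist": 0},{"grip": 5,"translation": [-1.8,-34,0],"twist": 0},{"grip": 5,"translation": [-1.8,-32,0],"twist": 0}])

```text
t: 27.83
tool_pos: [0.4278, 0.349, 0.147]
tool_rot: [0.962, 0.274, 0.0, 0.0]
force: [0.5, 0.4, -0.5]
finger_gap: 0.0157
gripper_force: 20.0
```

>>> servo_tool(motion=[{"grip": 5,"translation": [0,0,0],"twist": 0},{"grip": 5,"translation": [0,0,0],"twist": 0},{"grip": 5,"translation": [0,0,0],"twist": 0}])

```text
t: 28.08
tool_pos: [0.4294, 0.3472, 0.1467]
tool_rot: [0.962, 0.274, 0.0, 0.0]
force: [-0.5, 0.2, -1.2]
finger_gap: 0.0158
gripper_force: 20.0
```

```bash
python3 - <<'E'
from m import *
plan(428,347,42,32)
cap('wrist','w7.png')
E
```

```text
t 28.08 yaw 31.8 twist -0.2 shift after twist [ -1.3  -0.5 104.7] before [ -1.3  -0.5 104.7] dist 1 F [-0.5  0.2 -1.2] gap 15.8 q7 -2.04
```

View pics/w7.png

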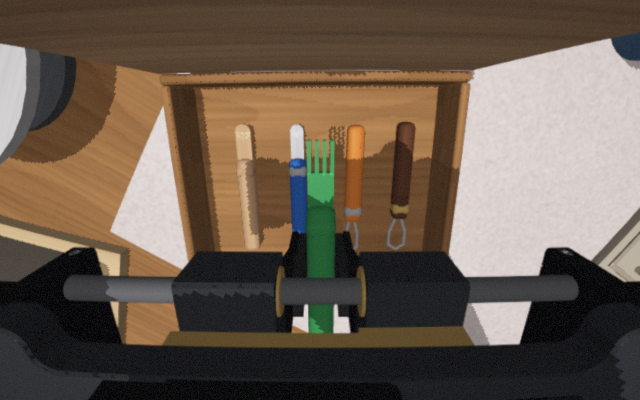

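Wrist view: green d (320) is held over the gap between blue (299) and orange (354). Releasing there and going to yellow.

>>> servo_tool(motion=[{"grip": 5,"translation": [-1,3,30],"twist": 0},{"grip": 5,"translation": [0,0,35],"twist": 0},{"grip": 5,"translation": [0,0,30],"twist": 0},{"grip": 5,"translation": [0,0,10],"twist": 0},{"grip": 5,"translation": [0,0,0],"twist": 0},{"grip": 5,"translation": [0,0,0],"twist": 0},{"grip": 30,"translation": [0,0,0],"twist": 0},{"grip": 30,"translation": [0,0,0],"twist": 0},{"grip": 30,"translation": [0,0,0],"twist": 0},{"grip": 30,"translation": [0,0,-30],"twist": 0}])

```text
t: 28.97
tool_pos: [0.4282, 0.3424, 0.0687]
tool_rot: [0.962, 0.273, -0.003, 0.001]
force: [-0.3, -0.4, -0.3]
finger_gap: 0.0285
gripper_force: 0.0
```

>>> servo_tool(motion=[{"grip": 30,"translation": [0,0,-40],"twist": 0},{"grip": 30,"translation": [0,0,-40],"twist": 0},{"grip": 30,"translation": [0,0,0],"twist": 0},{"grip": 30,"translation": [-10.5,35.5,0],"twist": 0},{"grip": 30,"translation": [-10.5,35.5,0],"twist": 0},{"grip": 30,"translation": [-10.5,35.5,0],"twist": 0},{"grip": 30,"translation": [-10.5,35.5,0],"twist": 0},{"grip": 30,"translation": [-10.5,35.5,0],"twist": 0},{"grip": 30,"translation": [-10.5,35.5,0],"twist": 0},{"grip": 30,"translation": [-10.5,35.5,0],"twist": 0}])

```text
t: 29.8
tool_pos: [0.4985, 0.0928, 0.1526]
tool_rot: [0.962, 0.274, 0.001, 0.001]
force: [-0.3, 0.2, 0.0]
finger_gap: 0.0299
gripper_force: 0.0
```

>>> servo_tool(motion=[{"grip": 30,"translation": [-10.5,35.5,0],"twist": 0},{"grip": 30,"translation": [-10.5,35.5,0],"twist": 0},{"grip": 30,"translation": [-10.5,35.5,0],"twist": 0},{"grip": 30,"translation": [-10.5,35.5,0],"twist": 0},{"grip": 30,"translation": [-10.5,35.5,0],"twist": 0}])

```text
t: 30.22
tool_pos: [0.5472, -0.086, 0.1526]
tool_rot: [0.962, 0.273, 0.001, 0.001]
force: [0.7, 1.3, 0.4]
finger_gap: 0.0299
gripper_force: 0.0
```

>>> servo_tool(motion=[{"grip": 30,"translation": [0,0,10],"twist": -6.7},{"grip": 30,"translation": [0,0,10],"twist": -6.7},{"grip": 30,"translation": [0,0,10],"twist": -6.7},{"grip": 30,"translation": [0,0,0],"twist": -6.7},{"grip": 30,"translation": [0,0,0],"twist": -6.7},{"grip": 30,"translation": [0,0,0],"twist": -6.7},{"grip": 30,"translation": [0,0,0],"twist": -6.7},{"grip": 30,"translation": [0,0,0],"twist": -6.7},{"grip": 30,"translation": [0,0,0],"twist": -6.7},{"grip": 30,"translation": [0,0,0],"twist": 0}])

```text
t: 31.05
tool_pos: [0.547, -0.0841, 0.1222]
tool_rot: [0.692, 0.721, 0.0, 0.0]
force: [0.1, 0.3, -0.2]
finger_gap: 0.03
gripper_force: 0.0
```

```bash
python3 - <<'E'
from m import *
plan(544.4,-80.8,26,92.4)
c=cap('wrist'); print([(a,q.mean(0).round(),r[2]) for a,r,q in blobs(c,'yellow',roi=(100,0,550,280))], proj(c,[[.5444,-.0808,.022],[.5434,-.10,.03]]))
E
```

```text
t 31.05 yaw 92.3 twist -0.1 shift after twist [ 3.4 -2.4 96.2] before [ 3.4 -2.4 96.2] dist 4 F [ 0.1  0.3 -0.2] gap 30.0 q7 -0.19
[(1096.5, array([318., 219.]), 90.0), (25.0, array([320., 164.]), 90.0)] [[317.47463963 195.72644058]
 [315.41412735 219.22068617]]
```

>>> servo_tool(motion=[{"grip": 30,"translation": [3.4,-2.4,20],"twist": 0},{"grip": 30,"translation": [0,0,30],"twist": 0},{"grip": 30,"translation": [0,0,30],"twist": 0},{"grip": 30,"translation": [0,0,12],"twist": 0},{"grip": 30,"translation": [0,0,4],"twist": 0},{"grip": 5,"translation": [0,0,0],"twist": 0},{"grip": 5,"translation": [0,0,0],"twist": 0},{"grip": 5,"translation": [0,0,0],"twist": 0},{"grip": 5,"translation": [0,0,0],"twist": 0},{"grip": 5,"translation": [0,0,0],"twist": 0}])

```text
t: 31.93
tool_pos: [0.5453, -0.0808, 0.0271]
tool_rot: [0.695, 0.719, 0.001, 0.001]
force: [-0.9, 0.1, 7.4]
finger_gap: 0.0155
gripper_force: 20.0
```

>>> servo_tool(motion=[{"grip": 5,"translation": [0,0,-25],"twist": 0},{"grip": 5,"translation": [0,0,-35],"twist": 6.7},{"grip": 5,"translation": [0,0,-35],"twist": 6.7},{"grip": 5,"translation": [0,0,-25],"twist": 6.7},{"grip": 5,"translation": [0,0,0],"twist": 6.7},{"grip": 5,"translation": [0,0,0],"twist": 6.7},{"grip": 5,"translation": [0,0,0],"twist": 6.7},{"grip": 5,"translation": [0,0,0],"twist": 6.7},{"grip": 5,"translation": [0,0,0],"twist": 6.7},{"grip": 5,"translation": [0,0,0],"twist": 6.7}])

```text
t: 32.77
tool_pos: [0.5443, -0.0807, 0.1463]
tool_rot: [0.963, 0.271, 0.0, 0.0]
force: [-0.8, 0.3, -0.9]
finger_gap: 0.0158
gripper_force: 20.0
```

>>> servo_tool(motion=[{"grip": 5,"translation": [11.5,-34,0],"twist": 0},{"grip": 5,"translation": [11.5,-34,0],"twist": 0},{"grip": 5,"translation": [11.5,-34,0],"twist": 0},{"grip": 5,"translation": [11.5,-34,0],"twist": 0},{"grip": 5,"translation": [11.5,-34,0],"twist": 0},{"grip": 5,"translation": [11.5,-34,0],"twist": 0},{"grip": 5,"translation": [11.5,-34,0],"twist": 0},{"grip": 5,"translation": [11.5,-34,0],"twist": 0},{"grip": 5,"translation": [11.5,-34,0],"twist": 0},{"grip": 5,"translation": [11.5,-34,0],"twist": 0}])

```text
t: 33.6
tool_pos: [0.4627, 0.2705, 0.1464]
tool_rot: [0.962, 0.273, 0.001, 0.0]
force: [1.2, 0.2, -0.6]
finger_gap: 0.0158
gripper_force: 20.0
```

>>> servo_tool(motion=[{"grip": 5,"translation": [11.5,-34,0],"twist": 0},{"grip": 5,"translation": [0,0,0],"twist": 0},{"grip": 5,"translation": [0,0,0],"twist": 0},{"grip": 5,"translation": [0,0,0],"twist": 0}])

```text
t: 33.93
tool_pos: [0.4551, 0.3036, 0.1458]
tool_rot: [0.962, 0.274, 0.0, 0.0]
force: [1.1, -0.8, -0.0]
finger_gap: 0.0161
gripper_force: 20.0
```

```bash
python3 - <<'E'
from m import *
plan(454.5,304.6,42,32)
cap('wrist','w8.png')
E
```

```text
t 33.93 yaw 31.8 twist -0.2 shift after twist [ -0.   -1.2 103.8] before [ -0.   -1.2 103.8] dist 1 F [ 1.1 -0.8 -0. ] gap 16.1 q7 -1.94
```

View pics/w8.png

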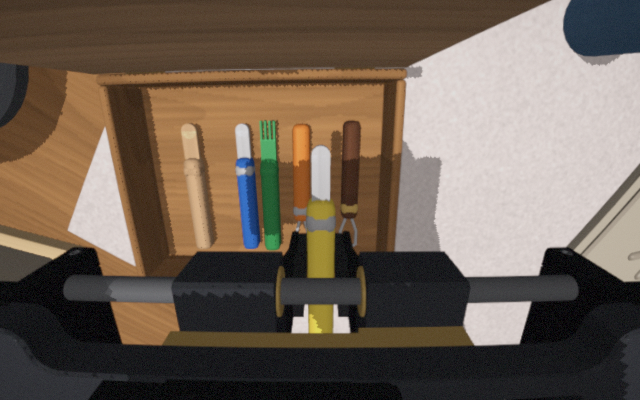

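Wrist view: yellow f (320) over the gap between orange (301) and dark (350); green lies flat at 270. Releasing, then measuring the lid.

>>> servo_tool(motion=[{"grip": 5,"translation": [0,3,30],"twist": 0},{"grip": 5,"translation": [0,0,35],"twist": 0},{"grip": 5,"translation": [0,0,30],"twist": 0},{"grip": 5,"translation": [0,0,10],"twist": 0},{"grip": 5,"translation": [0,0,0],"twist": 0},{"grip": 5,"translation": [0,0,0],"twist": 0},{"grip": 30,"translation": [0,0,0],"twist": 0},{"grip": 30,"translation": [0,0,0],"twist": 0},{"grip": 30,"translation": [0,0,0],"twist": 0},{"grip": 30,"translation": [0,0,-30],"twist": 0}])

```text
t: 34.82
tool_pos: [0.4549, 0.2993, 0.0677]
tool_rot: [0.962, 0.273, -0.003, 0.001]
force: [-0.0, -1.0, -0.3]
finger_gap: 0.0283
gripper_force: 0.0
```

>>> servo_tool(motion=[{"grip": 10,"translation": [0,0,-40],"twist": 0},{"grip": 0,"translation": [-10,20,-40],"twist": 0},{"grip": 0,"translation": [-10,40,-40],"twist": 0},{"grip": 0,"translation": [0,40,-40],"twist": 0},{"grip": 0,"translation": [0,40,-40],"twist": 0},{"grip": 0,"translation": [0,40,-40],"twist": 0},{"grip": 0,"translation": [0,30,-30],"twist": 0},{"grip": 0,"translation": [0,0,0],"twist": 0},{"grip": 0,"translation": [0,0,0],"twist": 0}])

```text
t: 35.57
tool_pos: [0.531, 0.1511, 0.2957]
tool_rot: [0.962, 0.272, 0.002, 0.0]
force: [-0.5, 0.4, -1.6]
finger_gap: 0.0007
gripper_force: 0.0
```

```bash
python3 - <<'E'
from m import *
c=cap('top','t9.png')
B=np.array([.4348,.3508]); a=np.radians(32); u=np.array([np.cos(a),np.sin(a)]); v=np.array([-u[1],u[0]])
def lidp(th,y,r=.202,n=.005):  # n: outward normal offset from underside plane
    x=.095-r*np.cos(th)+n*np.sin(th); z=.060+r*np.sin(th)+n*np.cos(th)
    return np.r_[B+u*x+v*y,z]
px={0:np.array([222,143])/3.8+[55,145],.12:np.array([36,248])/3.8+[55,145],-.12:np.array([413,35])/3.8+[55,145]}
ths=np.linspace(1.3,1.85,56)
for y,p in px.items():
    d=[np.linalg.norm(proj(c,lidp(t,y))[0]-p) for t in ths]; print(y,ths[np.argmin(d)],min(d))
plan(430,350,300,32)
w=cap('top')
im=w['image'][:,:,::-1]; cv2.imwrite('pics/c9.png',cv2.resize(im[120:320,50:400],None,fx=2.2,fy=2.2,interpolation=cv2.INTER_CUBIC))
E
```

```text
0 1.62 3.009695108288316
0.12 1.61 0.5906820035728462
-0.12 1.62 3.216451469232506
t 35.62 yaw 31.7 twist -0.3 shift after twist [  20.2 -220.2   -5.6] before [  19.  -220.3   -5.6] dist 221 F [-0.4  0.2 -0.4] gap 0.6 q7 -1.53
```

View pics/c9.png

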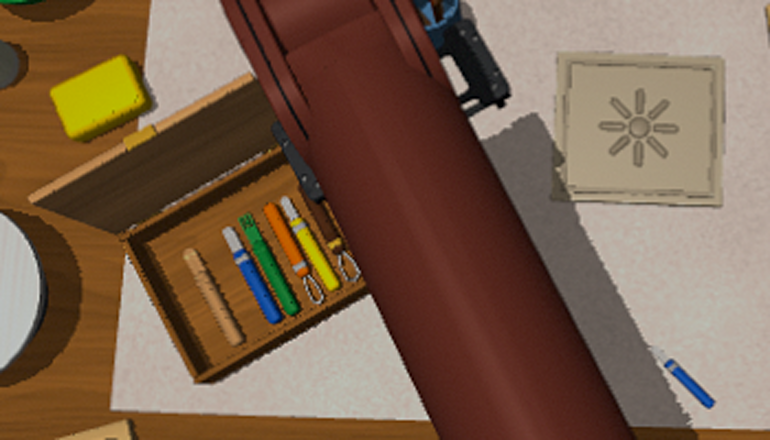

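Crop: all six tools (a 215, c 250, d 270, e 292, f 310, b 330 columns) lie flat in the box; the lid stands at about 1.62 rad and the plaque is unmoved. Going round behind the lid.

>>> servo_tool(motion=[{"grip": 0,"translation": [34,0,-4],"twist": 0},{"grip": 0,"translation": [34,0,-4],"twist": 0},{"grip": 0,"translation": [34,0,-4],"twist": 0},{"grip": 0,"translation": [34,0,-4],"twist": 0},{"grip": 0,"translation": [36,0,0],"twist": 0},{"grip": 0,"translation": [0,0,0],"twist": 0},{"grip": 0,"translation": [0,0,0],"twist": 0}])

```text
t: 36.25
tool_pos: [0.6747, 0.2464, 0.3068]
tool_rot: [0.961, 0.276, -0.002, -0.001]
force: [-0.1, 0.3, 0.1]
finger_gap: 0.0006
gripper_force: 0.0
```

```bash
cat >> h.py <<'E'
def boxc():
    o=ctrl.get_obs(); p=o['tool_pos']*1000; r=p[:2]-[434.8,350.8]; a=np.radians(32)
    print('box x,y,z',np.round([r[0]*np.cos(a)+r[1]*np.sin(a),-r[0]*np.sin(a)+r[1]*np.cos(a),p[2]],1),'F',np.round(o['force'],1),'t',o['t'])
E
python3 -c "
from h import *
boxc(); plan(558,428,300,32)"
```

```text
box x,y,z [ 148.2 -215.6  306.8] F [-0.1  0.3  0.1] t 36.25
t 36.25 yaw 32.0 twist 0.0 shift after twist [  -2.8 -215.8    6.8] before [  -2.7 -215.8    6.8] dist 216 F [-0.1  0.3  0.1] gap 0.6 q7 -1.69
```

>>> servo_tool(motion=[{"grip": 0,"translation": [0,-36,0],"twist": 0},{"grip": 0,"translation": [0,-36,0],"twist": 0},{"grip": 0,"translation": [0,-36,0],"twist": 0},{"grip": 0,"translation": [0,-36,0],"twist": 0},{"grip": 0,"translation": [0,-36,0],"twist": 0},{"grip": 0,"translation": [0,-36,0],"twist": 0},{"grip": 0,"translation": [0,0,0],"twist": 0},{"grip": 0,"translation": [0,0,0],"twist": 0}])

```text
t: 36.92
tool_pos: [0.5583, 0.4291, 0.3105]
tool_rot: [0.961, 0.277, 0.0, -0.0]
force: [0.3, -1.0, -0.8]
finger_gap: 0.0006
gripper_force: 0.0
```

>>> servo_tool(motion=[{"grip": 0,"translation": [0,0,25],"twist": 0},{"grip": 0,"translation": [0,0,25],"twist": 0},{"grip": 0,"translation": [0,0,19],"twist": 0},{"grip": 0,"translation": [0,0,0],"twist": 0},{"grip": 0,"translation": [0,0,0],"twist": 0}])

```text
t: 37.33
tool_pos: [0.5623, 0.4248, 0.2406]
tool_rot: [0.962, 0.273, -0.001, 0.001]
force: [0.7, 0.4, -0.2]
finger_gap: 0.0006
gripper_force: 0.0
```

```bash
python3 -c "
from h import *
boxc(); cap('wrist','w10.png')"
```

```text
box x,y,z [147.3  -4.9 240.6] F [ 0.7  0.4 -0.2] t 37.3333
```

View pics/w10.png

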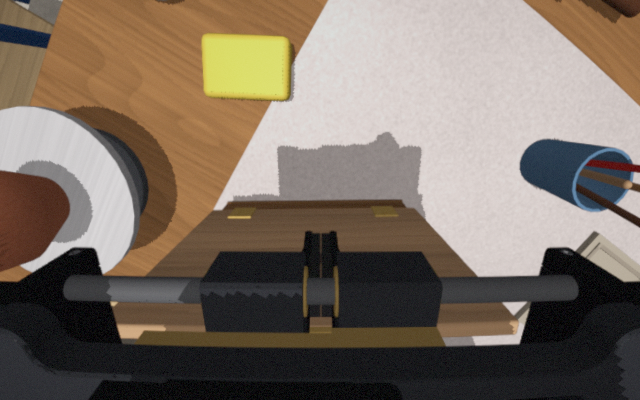

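Wrist view: closed fingers (320,240) are behind the lid's outer face, clear of it. Pushing along the arc.

>>> servo_tool(motion=[{"grip": 0,"translation": [-16,0,1],"twist": 0},{"grip": 0,"translation": [-16,0,1],"twist": 0},{"grip": 0,"translation": [-22,0,1.5],"twist": 0},{"grip": 0,"translation": [-22,0,1.5],"twist": 0},{"grip": 0,"translation": [-21,0,7.3],"twist": 0},{"grip": 0,"translation": [-21,0,7.3],"twist": 0},{"grip": 0,"translation": [-18,0,12.5],"twist": 0},{"grip": 0,"translation": [-18,0,12.5],"twist": 0},{"grip": 0,"translation": [0,0,0],"twist": 0}])

```text
t: 38.13
tool_pos: [0.4288, 0.3442, 0.1961]
tool_rot: [0.962, 0.274, -0.0, 0.001]
force: [-0.1, 0.0, 0.5]
finger_gap: 0.0005
gripper_force: 0.0
```

```bash
python3 -c "
from h import *
boxc(); cap('side','s11.png')"
```

```text
box x,y,z [ -8.6  -2.4 196.1] F [-0.1  0.   0.5] t 38.1333
```

View pics/s11.png

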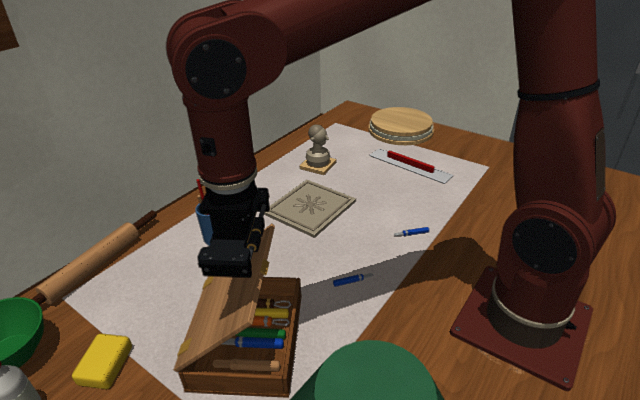

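Side view: the lid (225,310) is half closed at about 45° and the tools lie below it. Continuing down.

>>> servo_tool(motion=[{"grip": 0,"translation": [-14.5,0,17],"twist": 0},{"grip": 0,"translation": [-14.5,0,17],"twist": 0},{"grip": 0,"translation": [-9.5,0,20],"twist": 0},{"grip": 0,"translation": [-9.5,0,20],"twist": 0},{"grip": 0,"translation": [-4,0,15],"twist": 0},{"grip": 0,"translation": [-4,0,15],"twist": 0},{"grip": 0,"translation": [0,0,8],"twist": 0},{"grip": 0,"translation": [0,0,4],"twist": 0},{"grip": 0,"translation": [0,0,0],"twist": 0}])

```text
t: 38.93
tool_pos: [0.3842, 0.3168, 0.0806]
tool_rot: [0.962, 0.273, 0.0, -0.0]
force: [-0.3, 0.3, 0.2]
finger_gap: 0.0003
gripper_force: 0.0
```

```bash
python3 -c "
from h import *
boxc()"
```

```text
box x,y,z [-60.9  -2.   80.6] F [-0.3  0.3  0.2] t 38.9333
```

>>> servo_tool(motion=[{"grip": 0,"translation": [0,0,1.5],"twist": 0},{"grip": 0,"translation": [0,0,1],"twist": 0},{"grip": 0,"translation": [0,0,0],"twist": 0}])

```text
t: 39.18
tool_pos: [0.3844, 0.317, 0.079]
tool_rot: [0.962, 0.273, 0.001, -0.0]
force: [0.2, 0.2, 4.2]
finger_gap: 0.0006
gripper_force: 2.4
```

>>> servo_tool(motion=[{"grip": 0,"translation": [0,0,1],"twist": 0},{"grip": 0,"translation": [0,0,0],"twist": 0},{"grip": 0,"translation": [0,0,0],"twist": 0}])

```text
t: 39.43
tool_pos: [0.3844, 0.317, 0.0788]
tool_rot: [0.962, 0.273, 0.001, 0.0]
force: [-4.4, -3.7, 18.4]
finger_gap: 0.0005
gripper_force: 9.2
```

Contact 18 N with the tip at the closed height: the lid is shut. Lifting and heading to the straightedge.

>>> servo_tool(motion=[{"grip": 0,"translation": [0,0,-20],"twist": 0},{"grip": 10,"translation": [0,0,-40],"twist": 0},{"grip": 40,"translation": [0,0,-40],"twist": 0},{"grip": 40,"translation": [-7.5,36.5,-10],"twist": 0},{"grip": 40,"translation": [-7.5,36.5,0],"twist": 0},{"grip": 40,"translation": [-7.5,36.5,0],"twist": 0},{"grip": 40,"translation": [-7.5,36.5,0],"twist": 0},{"grip": 40,"translation": [-7.5,36.5,0],"twist": 0},{"grip": 40,"translation": [-7.5,36.5,0],"twist": 0},{"grip": 40,"translation": [-7.5,36.5,0],"twist": 0}])

```text
t: 40.27
tool_pos: [0.4741, 0.0693, 0.1877]
tool_rot: [0.962, 0.273, 0.001, 0.001]
force: [1.1, 0.3, -0.2]
finger_gap: 0.0395
gripper_force: 0.0
```

>>> servo_tool(motion=[{"grip": 40,"translation": [-7.5,36.5,0],"twist": 0},{"grip": 40,"translation": [-7.5,36.5,0],"twist": 0},{"grip": 40,"translation": [-21,30.5,0],"twist": 0},{"grip": 40,"translation": [-21,30.5,0],"twist": 0},{"grip": 40,"translation": [-21,30.5,0],"twist": 0},{"grip": 40,"translation": [-21,30.5,0],"twist": 0},{"grip": 40,"translation": [-21,30.5,0],"twist": 0},{"grip": 40,"translation": [-21,30.5,0],"twist": 0},{"grip": 40,"translation": [-21,30.5,0],"twist": 0},{"grip": 40,"translation": [-21,30.5,0],"twist": 0}])

```text
t: 41.1
tool_pos: [0.4844, -0.2968, 0.1875]
tool_rot: [0.962, 0.273, 0.0, 0.001]
force: [1.1, 0.4, -0.2]
finger_gap: 0.0398
gripper_force: 0.0
```

>>> servo_tool(motion=[{"grip": 40,"translation": [-21,30.5,0],"twist": 0},{"grip": 40,"translation": [-21,30.5,0],"twist": 0},{"grip": 40,"translation": [0,0,0],"twist": 6},{"grip": 40,"translation": [0,0,0],"twist": 6},{"grip": 40,"translation": [0,0,0],"twist": 6},{"grip": 40,"translation": [0,0,0],"twist": 6},{"grip": 40,"translation": [0,0,0],"twist": 6},{"grip": 40,"translation": [0,0,0],"twist": 6},{"grip": 40,"translation": [0,0,0],"twist": 0},{"grip": 40,"translation": [0,0,0],"twist": 0}])

```text
t: 41.93
tool_pos: [0.4811, -0.3688, 0.1872]
tool_rot: [0.999, -0.035, 0.0, 0.0]
force: [0.8, 0.4, 0.4]
finger_gap: 0.0402
gripper_force: 0.0
```

```bash
python3 - <<'E'
from m import *
plan(476.6,-443.3,25,-4.6)
c=cap('top','t12.png')
for z in (.016,.027):
  for a,r,q in blobs(c,'red',roi=(450,150,520,300)):
    p=(onz(c,q,z)*1000).astype(np.float32); vx,vy,x0,y0=cv2.fitLine(p,cv2.DIST_L2,0,.01,.01).ravel(); print('rib top',z,a,np.round(cv2.minAreaRect(p)[:2],0).tolist(),np.degrees(np.arctan2(vy,vx)))
w=cap('wrist','w12.png')
for a,r,q in blobs(w,'red',roi=(150,0,500,280)):
    p=(onz(w,q,.027)*1000).astype(np.float32); print('rib wrist',a,np.round(cv2.minAreaRect(p)[0],0).tolist(),np.round(cv2.minAreaRect(p)[1]),cv2.fitLine(p,cv2.DIST_L2,0,.01,.01).ravel())
cl=[[t] for t in []]
im=c['image'][:,:,::-1]; cv2.imwrite('pics/c12.png',cv2.resize(im[120:300,60:400],None,fx=2.3,fy=2.3,interpolation=cv2.INTER_CUBIC))
E
```

```text
t 41.93 yaw -4.1 twist 0.5 shift after twist [  1.5  74.6 162.2] before [  0.8  74.6 162.2] dist 75 F [0.8 0.4 0.4] gap 40.2 q7 -1.19
rib wrist 1142.0 [478.0, -442.0] [ 12. 166.] [ 9.9680370e-01 -7.9889730e-02  4.8920123e+02 -4.4320764e+02]
```

View pics/c12.png

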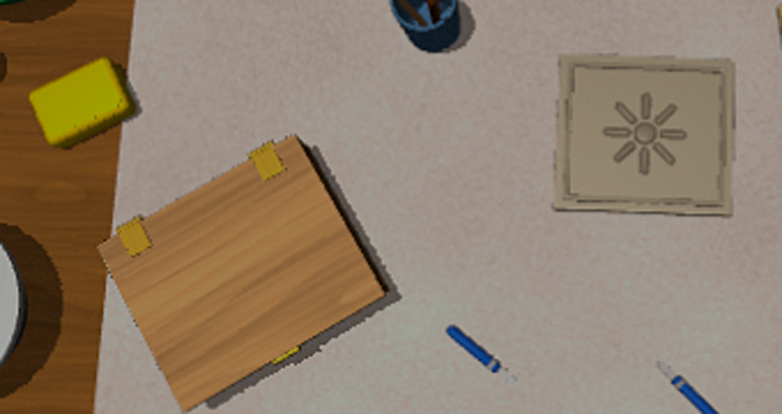

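Crop: the lid lies flat on the box, hinges (134,236),(266,160); plaque near edge runs (554,211)-(732,216), as before. Gripping the straightedge's rib.

>>> servo_tool(motion=[{"grip": 40,"translation": [1.5,36,20],"twist": 0.5},{"grip": 40,"translation": [0,38,20],"twist": 0},{"grip": 40,"translation": [0,0,35],"twist": 0},{"grip": 40,"translation": [0,0,35],"twist": 0},{"grip": 40,"translation": [0,0,35],"twist": 0},{"grip": 40,"translation": [0,0,20],"twist": 0},{"grip": 40,"translation": [0,0,6],"twist": 0},{"grip": 40,"translation": [0,0,0],"twist": 0}])

```text
t: 42.7
tool_pos: [0.4757, -0.4407, 0.0152]
tool_rot: [0.999, -0.04, -0.001, -0.001]
force: [0.9, -0.1, 0.5]
finger_gap: 0.0401
gripper_force: 0.0
```

>>> servo_tool(motion=[{"grip": 2,"translation": [0,0,0],"twist": 0},{"grip": 2,"translation": [0,0,0],"twist": 0},{"grip": 2,"translation": [0,0,0],"twist": 0},{"grip": 2,"translation": [0,0,0],"twist": 0},{"grip": 2,"translation": [0,0,0],"twist": 0},{"grip": 2,"translation": [0,0,-15],"twist": 0},{"grip": 2,"translation": [0,0,-20],"twist": 0},{"grip": 2,"translation": [0,0,0],"twist": 0}], grip_force=45)

```text
t: 43.37
tool_pos: [0.4783, -0.4425, 0.0557]
tool_rot: [0.999, -0.041, 0.002, 0.001]
force: [1.7, -1.1, -1.2]
finger_gap: 0.0116
gripper_force: 45.0
```

```bash
python3 - <<'E'
from m import *
plan(440,-250,60,90)
c=cap('top')
# near edge of plaque: sub-pixel gradient down columns
g=cv2.GaussianBlur(cv2.cvtColor(c['image'],cv2.COLOR_RGB2GRAY),(0,0),1).astype(float)
pts=[]
for x in range(308,374,3):
    col=g[204:222,x]; d=np.abs(np.diff(col)); pts.append((x,204.5+np.argmax(np.diff(col))))
print(pts)
E
```

```text
t 43.37 yaw -4.7 twist 85.3 shift after twist [-192.5   38.3   -4.3] before [ -54.1 -188.7   -4.3] dist 196 F [ 1.7 -1.1 -1.2] gap 11.6 q7 -1.17
[(308, np.float64(212.5)), (311, np.float64(212.5)), (314, np.float64(212.5)), (317, np.float64(212.5)), (320, np.float64(212.5)), (323, np.float64(212.5)), (326, np.float64(212.5)), (329, np.float64(212.5)), (332, np.float64(213.5)), (335, np.float64(213.5)), (338, np.float64(213.5)), (341, np.float64(213.5)), (344, np.float64(213.5)), (347, np.float64(213.5)), (350, np.float64(213.5)), (353, np.float64(213.5)), (356, np.float64(214.5)), (359, np.float64(214.5)), (362, np.float64(214.5)), (365, np.float64(214.5)), (368, np.float64(214.5)), (371, np.float64(214.5))]
```

>>> servo_tool(motion=[{"grip": 2,"translation": [-9,-31.5,0],"twist": 0},{"grip": 2,"translation": [-9,-31.5,0],"twist": 0},{"grip": 2,"translation": [-9,-31.5,0],"twist": 0},{"grip": 2,"translation": [-9,-31.5,0],"twist": 0},{"grip": 2,"translation": [-9,-31.5,0],"twist": 0},{"grip": 2,"translation": [-9,-31.5,0],"twist": 0},{"grip": 2,"translation": [0,0,0],"twist": -5},{"grip": 2,"translation": [0,0,0],"twist": -6},{"grip": 2,"translation": [0,0,0],"twist": -6},{"grip": 2,"translation": [0,0,0],"twist": -6}])

```text
t: 44.25
tool_pos: [0.438, -0.2482, 0.051]
tool_rot: [0.987, 0.161, -0.0, -0.0]
force: [-0.1, 0.2, -2.4]
finger_gap: 0.0113
gripper_force: 45.0
```

>>> servo_tool(motion=[{"grip": 2,"translation": [0,0,0],"twist": -6},{"grip": 2,"translation": [0,0,0],"twist": -6},{"grip": 2,"translation": [0,0,0],"twist": -6},{"grip": 2,"translation": [0,0,0],"twist": -6},{"grip": 2,"translation": [0,0,0],"twist": -6},{"grip": 2,"translation": [0,0,0],"twist": -6},{"grip": 2,"translation": [0,0,0],"twist": -6},{"grip": 2,"translation": [0,0,0],"twist": -6},{"grip": 2,"translation": [0,0,0],"twist": -6},{"grip": 2,"translation": [0,0,0],"twist": -6}])

```text
t: 45.08
tool_pos: [0.4379, -0.2483, 0.0509]
tool_rot: [0.774, 0.633, -0.0, -0.0]
force: [0.1, 0.5, -3.2]
finger_gap: 0.0115
gripper_force: 45.0
```

>>> servo_tool(motion=[{"grip": 2,"translation": [0,0,0],"twist": -6},{"grip": 2,"translation": [0,0,0],"twist": -5},{"grip": 2,"translation": [0,0,0],"twist": 0},{"grip": 2,"translation": [0,0,0],"twist": 0}])

```text
t: 45.42
tool_pos: [0.438, -0.2485, 0.051]
tool_rot: [0.713, 0.701, 0.0, -0.0]
force: [0.4, 0.3, -2.8]
finger_gap: 0.0117
gripper_force: 45.0
```

```bash
python3 - <<'E'
from m import *
plan(465,-74.5,55,90)
for p in ('top','wrist'):
    c=cap(p,f'{p}13.png')
    print(p,[(a,np.round(onz(c,[r[0]],.055+.011),3)) for a,r,q in blobs(c,'red',roi=(100,100,520,300))])
E
```

```text
t 45.42 yaw 89.1 twist -0.9 shift after twist [174.  27.  -4.] before [174.4  24.2  -4. ] dist 176 F [ 0.4  0.3 -2.8] gap 11.7 q7 0.16
top [(68.5, array([[ 0.438, -0.191]]))]
wrist [(1415.0, array([[ 0.439, -0.204]])), (107.0, array([[ 0.443, -0.184]]))]
```

View pics/wrist13.png

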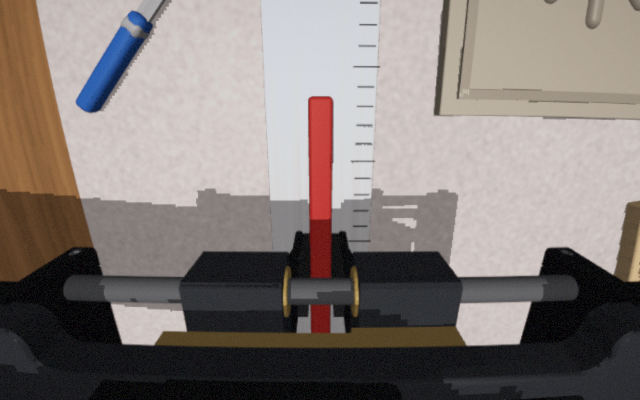

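Wrist view: straightedge held square, rib end at (320,97), its scale edge at col 375; plaque near edge at (437,115)→(447,0).

```bash
python3 - <<'E'
from m import *
c=cap('wrist'); im=c['image'].astype(int)
e=onz(c,[[320,97.5]],.063)*1000; o=ctrl.get_obs()['tool_pos']*1000; print('rib end',e,'minus tcp',e-o[:2])
for y in (5,30,60,90,105):
    print(y,[tuple(im[y,x]) for x in range(428,456,3)])
E
```

```text
rib end [[ 439.44954096 -162.68316557]] minus tcp [[ 1.17102434 85.80151988]]
5 [(np.int64(201), np.int64(192), np.int64(190)), (np.int64(199), np.int64(190), np.int64(186)), (np.int64(201), np.int64(191), np.int64(189)), (np.int64(202), np.int64(193), np.int64(190)), (np.int64(199), np.int64(190), np.int64(186)), (np.int64(88), np.int64(81), np.int64(76)), (np.int64(73), np.int64(65), np.int64(57)), (np.int64(131), np.int64(121), np.int64(109)), (np.int64(181), np.int64(170), np.int64(154)), (np.int64(180), np.int64(169), np.int64(153))]
30 [(np.int64(206), np.int64(197), np.int64(193)), (np.int64(203), np.int64(195), np.int64(192)), (np.int64(203), np.int64(194), np.int64(192)), (np.int64(206), np.int64(196), np.int64(193)), (np.int64(129), np.int64(121), np.int64(119)), (np.int64(71), np.int64(66), np.int64(58)), (np.int64(89), np.int64(82), np.int64(74)), (np.int64(181), np.int64(171), np.int64(154)), (np.int64(182), np.int64(172), np.int64(157)), (np.int64(182), np.int64(171), np.int64(156))]
60 [(np.int64(205), np.int64(196), np.int64(193)), (np.int64(205), np.int64(196), np.in
[... 620 characters left out ...]
t64(185), np.int64(175), np.int64(159)), (np.int64(186), np.int64(176), np.int64(162)), (np.int64(187), np.int64(177), np.int64(160)), (np.int64(188), np.int64(177), np.int64(161)), (np.int64(183), np.int64(171), np.int64(156))]
105 [(np.int64(211), np.int64(202), np.int64(199)), (np.int64(207), np.int64(198), np.int64(196)), (np.int64(142), np.int64(132), np.int64(128)), (np.int64(71), np.int64(67), np.int64(59)), (np.int64(145), np.int64(137), np.int64(123)), (np.int64(187), np.int64(176), np.int64(161)), (np.int64(187), np.int64(176), np.int64(161)), (np.int64(186), np.int64(177), np.int64(162)), (np.int64(188), np.int64(178), np.int64(162)), (np.int64(187), np.int64(178), np.int64(162))]
```

```bash
cat > e.py <<'E'
from m import *
def edge(c,x0,x1,y0,y1,step=6):
    g=cv2.GaussianBlur(cv2.cvtColor(c['image'],cv2.COLOR_RGB2GRAY),(3,3),0).astype(float); P=[]
    for y in range(y0,y1,step):
        d=np.diff(g[y,x0:x1]); k=np.argmax(d)
        if d[k]>15:
            s=d[max(k-2,0):k+3]; s=np.clip(s,0,None); P.append((x0+.5+max(k-2,0)+(s*np.arange(len(s))).sum()/s.sum(),y))
    p=onz(c,P,.012)*1000; return p
E
python3 - <<'E'
from e import *
p=edge(cap('wrist'),425,465,2,108); print(p.round(1)[::3].tolist()); np.save('e1.npy',p)
E
```

```text
[[514.2, -109.9], [514.2, -119.4], [514.1, -129.1], [514.0, -139.0], [513.9, -149.2], [524.9, -159.7]]
```

>>> servo_tool(motion=[{"grip": 2,"translation": [0,0,-10],"twist": -0.9},{"grip": 2,"translation": [29,2,0],"twist": 0},{"grip": 2,"translation": [29,2,0],"twist": 0},{"grip": 2,"translation": [29,2,0],"twist": 0},{"grip": 2,"translation": [29,2,0],"twist": 0},{"grip": 2,"translation": [29,2,0],"twist": 0},{"grip": 2,"translation": [29,2,0],"twist": 0},{"grip": 2,"translation": [0,0,0],"twist": 0},{"grip": 2,"translation": [0,0,0],"twist": 0}])

```text
t: 46.37
tool_pos: [0.4502, -0.073, 0.0615]
tool_rot: [0.705, 0.709, 0.0, 0.0]
force: [0.0, -0.9, -2.3]
finger_gap: 0.0112
gripper_force: 45.0
```

```bash
python3 - <<'E'
from e import *
c=cap('wrist','w14.png'); plan(470,-74.5,30,90)
print(proj(c,[[.514,.02,.012],[.514,-.03,.012],[.514,-.06,.012]]))
p=edge(c,390,460,2,220); print(p.round(1)[::4].tolist())
E
```

```text
t 46.42 yaw 90.2 twist 0.2 shift after twist [-0.1 20.  31.4] before [-0.1 20.  31.4] dist 20 F [ 0.5 -1.1 -2.2] gap 11.8 q7 -0.13
[[420.33402364  87.81046971]
 [413.19122331 164.12327476]
 [409.08468711 205.1540974 ]]
[[515.9, 24.8], [515.7, 10.0], [515.5, -5.5], [515.4, -21.6], [515.3, -38.4], [549.0, -55.9]]
```

View pics/w14.png

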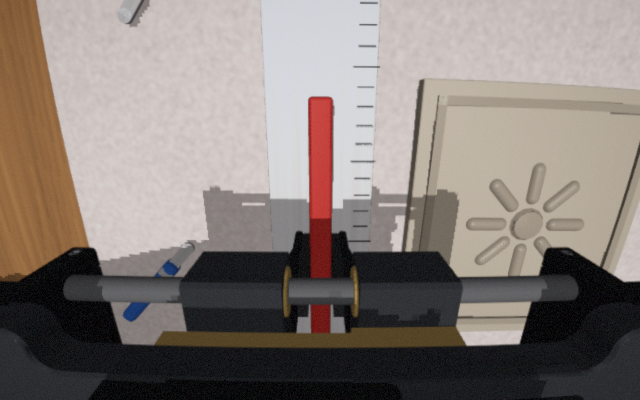

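Wrist view: edge of plaque at col ~415-425, straightedge's scale edge at 375, parallel with a ~35 mm gap. Plaque edge fit: yaw ≈ 89.4°, x ≈ 514.8 at its middle. Lowering short of it.

>>> servo_tool(motion=[{"grip": 2,"translation": [0,10,0],"twist": 0.8},{"grip": 2,"translation": [-1,12,10],"twist": 0},{"grip": 2,"translation": [0,0,20],"twist": 0},{"grip": 2,"translation": [0,0,9],"twist": 0},{"grip": 2,"translation": [0,0,3],"twist": 0},{"grip": 2,"translation": [0,0,0],"twist": 0},{"grip": 2,"translation": [0,0,0],"twist": 0}])

```text
t: 47.0
tool_pos: [0.4716, -0.0764, 0.0193]
tool_rot: [0.712, 0.703, -0.0, -0.0]
force: [0.1, -0.0, -2.9]
finger_gap: 0.0114
gripper_force: 45.0
```

>>> servo_tool(motion=[{"grip": 2,"translation": [0,0,1.5],"twist": 0},{"grip": 2,"translation": [0,0,0],"twist": 0},{"grip": 2,"translation": [0,0,0],"twist": 0}])

```text
t: 47.25
tool_pos: [0.4716, -0.0764, 0.0191]
tool_rot: [0.712, 0.703, -0.001, 0.0]
force: [-9.4, -0.3, 23.3]
finger_gap: 0.0113
gripper_force: 45.0
```

```bash
python3 - <<'E'
from e import *
plan(484.5,-74.5,16,89.4)
E
```

```text
t 47.25 yaw 89.3 twist -0.1 shift after twist [ 2.1 12.9  3.1] before [ 2.1 12.9  3.1] dist 13 F [-9.4 -0.3 23.3] gap 11.3 q7 -0.25
```

>>> servo_tool(motion=[{"grip": 2,"translation": [0,0,-1.8],"twist": 0},{"grip": 2,"translation": [2,4,0],"twist": 0},{"grip": 2,"translation": [0,4,0],"twist": 0},{"grip": 2,"translation": [0,1.5,0],"twist": 0},{"grip": 2,"translation": [0,0,0],"twist": 0},{"grip": 2,"translation": [0,0,0],"twist": 0}])

```text
t: 47.75
tool_pos: [0.4815, -0.0737, 0.0193]
tool_rot: [0.711, 0.703, 0.0, -0.0]
force: [0.1, 0.7, -3.6]
finger_gap: 0.0114
gripper_force: 45.0
```

>>> servo_tool(motion=[{"grip": 2,"translation": [0,1,0],"twist": 0},{"grip": 2,"translation": [0,0,0],"twist": 0},{"grip": 2,"translation": [0,0,0],"twist": 0}])

```text
t: 48.0
tool_pos: [0.4824, -0.0738, 0.0195]
tool_rot: [0.711, 0.703, -0.0, -0.0]
force: [-1.0, 0.0, -2.2]
finger_gap: 0.0112
gripper_force: 45.0
```

```bash
python3 - <<'E'
from e import *
plan(484.5,-74.5,16,89.4)
c=cap('wrist','w15.png')
cv2.imwrite('pics/c15.png',cv2.resize(c['image'][60:260,330:480,::-1],None,fx=3,fy=3,interpolation=cv2.INTER_CUBIC))
E
```

```text
t 48.0 yaw 89.3 twist -0.1 shift after twist [-0.7  2.1  3.5] before [-0.7  2.1  3.5] dist 2 F [-1.   0.  -2.2] gap 11.2 q7 -0.26
```

View pics/c15.png

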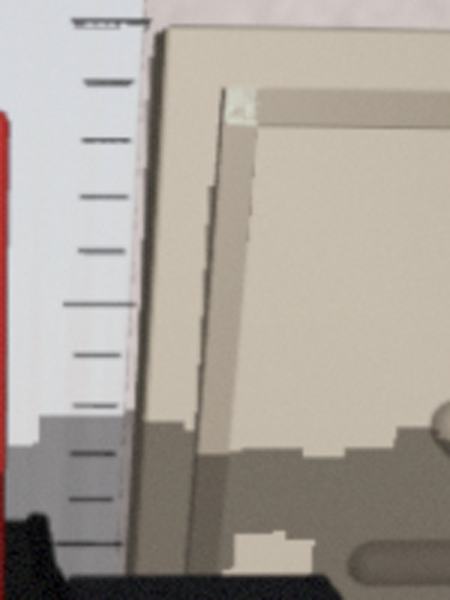

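Crop: the gap between straightedge edge (148→126) and plaque foot (158→130) is narrow and slightly wedge-shaped, wider at the +y end. Measuring both.

```bash
python3 - <<'E'
from e import *
c=cap('wrist'); im=c['image'].astype(int)
S=[];B=[];T=[]
for y in range(72,236,8):
    g=im[y].sum(1)/3; sat=im[y,:,0]-im[y,:,2]   # paper pinkish, alu bluish, plaque warm
    r=range(362,392); d=[(x,int(g[x]),int(sat[x])) for x in r]
    # darkest column (plaque face)
    k=min(r,key=lambda x:g[x]); 
    if y%24==0: print(y,[(x,int(g[x]),int(sat[x])) for x in range(k-8,k+6)])
p=edge(c,370,400,72,195); print(p[::4].round(1).tolist(), np.polyfit(p[:,1],p[:,0],1))
E
```

```text
72 [(375, 214, -4), (376, 212, -5), (377, 196, 2), (378, 191, 10), (379, 191, 12), (380, 188, 13), (381, 129, 14), (382, 77, 11), (383, 72, 12), (384, 80, 14), (385, 130, 22), (386, 168, 24), (387, 186, 25), (388, 188, 25)]
96 [(374, 215, -4), (375, 210, -2), (376, 198, 4), (377, 192, 11), (378, 168, 11), (379, 123, 10), (380, 86, 10), (381, 69, 14), (382, 68, 14), (383, 87, 17), (384, 144, 24), (385, 177, 24), (386, 188, 25), (387, 189, 24)]
120 [(372, 215, -2), (373, 215, -3), (374, 210, -3), (375, 202, 5), (376, 199, 11), (377, 177, 12), (378, 122, 8), (379, 78, 12), (380, 65, 15), (381, 68, 12), (382, 113, 22), (383, 155, 25), (384, 180, 25), (385, 187, 25)]
144 [(371, 177, -3), (372, 206, -3), (373, 208, -1), (374, 193, 7), (375, 198, 11), (376, 181, 12), (377, 114, 12), (378, 70, 12), (379, 65, 14), (380, 82, 14), (381, 124, 23), (382, 166, 26), (383, 185, 25), (384, 185, 25)]
168 [(369, 216, -2), (370, 215, -1), (371, 212, 0), (372, 204, 1), (373, 191, 10), (374, 195, 11), (375, 181, 13), (376, 108, 11), (377, 71, 13), (378, 71, 14), (379, 100, 19), (380, 145, 26), (381, 173, 25), (382, 183, 25)]
192 [(368, 214, 0), (369, 214, 0), (370, 211, -1), (371, 202, 2), (372, 199, 11), (373, 200, 13), (374, 186, 12), (375, 101, 12), (376, 69, 15), (377, 71, 14), (378, 114, 21), (379, 164, 23), (380, 182, 26), (381, 185, 25)]
216 [(367, 133, 2), (368, 134, 0), (369, 132, 2), (370, 125, 5), (371, 132, 9), (372, 129, 11), (373, 105, 11), (374, 72, 13), (375, 71, 12), (376, 74, 13), (377, 93, 17), (378, 103, 20), (379, 107, 18), (380, 107, 18)]
[[516.1, 24.3], [515.9, 12.7], [515.8, 0.7], [515.6, -11.9], [515.6, -25.0], [515.5, -38.7]] [9.29484070e-03 5.15806278e+02]
```

```bash
python3 - <<'E'
from e import *
c=cap('wrist')
for n,P,z in(('se',[(376.9,72),(375.7,96),(374.7,120),(373.5,144),(372.4,168),(371.1,192)],.0065),('foot',[(381,72),(378.7,96),(377.8,120),(376.8,144),(375.8,168),(374.8,192)],0)):
    p=onz(c,P,z)*1000; print(n,p.round(1).tolist(),np.polyfit(p[:,1],p[:,0],1))
E
```

```text
se [[512.9, 24.7], [512.7, 12.8], [512.7, 0.3], [512.5, -12.7], [512.5, -26.2], [512.3, -40.4]] [8.73263408e-03 5.12672670e+02]
foot [[516.3, 25.3], [515.5, 12.8], [515.6, -0.1], [515.6, -13.6], [515.6, -27.7], [515.7, -42.5]] [5.76254352e-03 5.15750945e+02]
```

>>> servo_tool(motion=[{"grip": 2,"translation": [0,1,0],"twist": 0},{"grip": 2,"translation": [0,0,0],"twist": 0},{"grip": 2,"translation": [0,0,0],"twist": 0}])

```text
t: 48.4
tool_pos: [0.4836, -0.0738, 0.0196]
tool_rot: [0.711, 0.703, 0.0, -0.0]
force: [-0.1, -0.5, -3.2]
finger_gap: 0.0116
gripper_force: 45.0
```

>>> servo_tool(motion=[{"grip": 2,"translation": [0,0.7,0],"twist": 0},{"grip": 2,"translation": [0,0,0],"twist": 0},{"grip": 2,"translation": [0,0,0],"twist": 0}])

```text
t: 48.65
tool_pos: [0.4843, -0.0738, 0.0196]
tool_rot: [0.711, 0.703, 0.0, -0.0]
force: [-0.2, -0.6, -3.3]
finger_gap: 0.0115
gripper_force: 45.0
```

Parallel to within 0.03°; about 1.2 mm left. Feeling for contact.

>>> servo_tool(motion=[{"grip": 2,"translation": [0,0.7,0],"twist": 0},{"grip": 2,"translation": [0,0,0],"twist": 0},{"grip": 2,"translation": [0,0,0],"twist": 0}])

```text
t: 48.9
tool_pos: [0.4849, -0.0738, 0.0196]
tool_rot: [0.711, 0.703, -0.0, -0.0]
force: [-0.5, -0.3, -2.6]
finger_gap: 0.0115
gripper_force: 45.0
```

>>> servo_tool(motion=[{"grip": 2,"translation": [0,0.5,0],"twist": 0},{"grip": 2,"translation": [0,0,0],"twist": 0},{"grip": 2,"translation": [0,0,0],"twist": 0}])

```text
t: 49.15
tool_pos: [0.485, -0.0738, 0.0195]
tool_rot: [0.711, 0.703, -0.0, -0.0]
force: [-2.5, 0.4, -3.1]
finger_gap: 0.0115
gripper_force: 45.0
```

Light contact (2.5 N). Setting down and releasing.

>>> servo_tool(motion=[{"grip": 2,"translation": [0,0,0.6],"twist": 0},{"grip": 2,"translation": [0,0,0],"twist": 0},{"grip": 2,"translation": [0,0,0],"twist": 0}])

```text
t: 49.4
tool_pos: [0.485, -0.0738, 0.0191]
tool_rot: [0.711, 0.703, -0.0, -0.0]
force: [-5.5, -0.4, 4.1]
finger_gap: 0.0117
gripper_force: 45.0
```

>>> servo_tool(motion=[{"grip": 18,"translation": [0,0,0],"twist": 0},{"grip": 18,"translation": [0,0,0],"twist": 0},{"grip": 18,"translation": [0,0,0],"twist": 0},{"grip": 18,"translation": [0,0,0],"twist": 0}])

```text
t: 49.73
tool_pos: [0.4859, -0.0738, 0.0192]
tool_rot: [0.711, 0.703, 0.0, 0.0]
force: [-0.3, -0.2, 0.5]
finger_gap: 0.0175
gripper_force: 0.0
```

```bash
python3 - <<'E'
from e import *
plan(484.5,-74.5,16,89.4)
c=cap('wrist'); im=c['image'].astype(int)
for y in (72,96,120,144,168,192): 
    g=im[y].sum(1)/3; s=im[y,:,0]-im[y,:,2]; k=362+np.argmin(g[362:392]); print(y,[(x,int(g[x]),int(s[x])) for x in range(k-5,k+3)])
E
```

```text
t 49.73 yaw 89.3 twist -0.1 shift after twist [-0.7 -1.4  3.2] before [-0.7 -1.4  3.2] dist 2 F [-0.3 -0.2  0.5] gap 17.5 q7 -0.26
72 [(372, 214, -5), (373, 212, -3), (374, 209, -2), (375, 159, 0), (376, 91, 6), (377, 80, 15), (378, 121, 22), (379, 165, 23)]
96 [(370, 216, -6), (371, 217, -5), (372, 212, -5), (373, 181, -3), (374, 115, 3), (375, 73, 9), (376, 76, 14), (377, 130, 22)]
120 [(369, 216, -5), (370, 217, -4), (371, 214, -4), (372, 194, -4), (373, 129, 2), (374, 75, 11), (375, 82, 19), (376, 134, 22)]
144 [(368, 180, -4), (369, 184, -3), (370, 198, -3), (371, 194, -4), (372, 116, 2), (373, 73, 13), (374, 99, 18), (375, 146, 23)]
168 [(367, 215, -1), (368, 215, -2), (369, 213, 0), (370, 196, 0), (371, 109, 6), (372, 74, 11), (373, 105, 18), (374, 159, 24)]
192 [(366, 214, 1), (367, 214, 0), (368, 210, 0), (369, 191, 1), (370, 102, 6), (371, 76, 12), (372, 115, 21), (373, 163, 26)]
```

No paper visible between the edges on this half. Retreating and checking the rest.

>>> servo_tool(motion=[{"grip": 24,"translation": [0,0,-10],"twist": 0},{"grip": 30,"translation": [0,0,-30],"twist": 0},{"grip": 30,"translation": [0,0,-40],"twist": 0},{"grip": 30,"translation": [0,0,-40],"twist": 0},{"grip": 30,"translation": [-38,0,0],"twist": 0},{"grip": 30,"translation": [-38,0,0],"twist": 0},{"grip": 30,"translation": [-38,0,0],"twist": 0},{"grip": 30,"translation": [-38,0,0],"twist": 0},{"grip": 30,"translation": [0,0,0],"twist": 0},{"grip": 30,"translation": [0,0,0],"twist": 0}])

```text
t: 50.62
tool_pos: [0.4833, -0.228, 0.1394]
tool_rot: [0.713, 0.701, 0.0, -0.0]
force: [-0.1, 0.6, -0.1]
finger_gap: 0.0297
gripper_force: 0.0
```

```bash
python3 - <<'E'
from e import *
w=cap('wrist','w16.png'); c=cap('top','t16.png')
A=w['image'][:260,170:550,::-1]; B=cv2.resize(c['image'][125:300,255:430,::-1],(390,390),interpolation=cv2.INTER_CUBIC)
A=cv2.resize(A,None,fx=390/260,fy=390/260)[:,:400]
cv2.imwrite('pics/c16.png',np.hstack([A,B]))
E
```

```text
(no output)
```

View pics/c16.png

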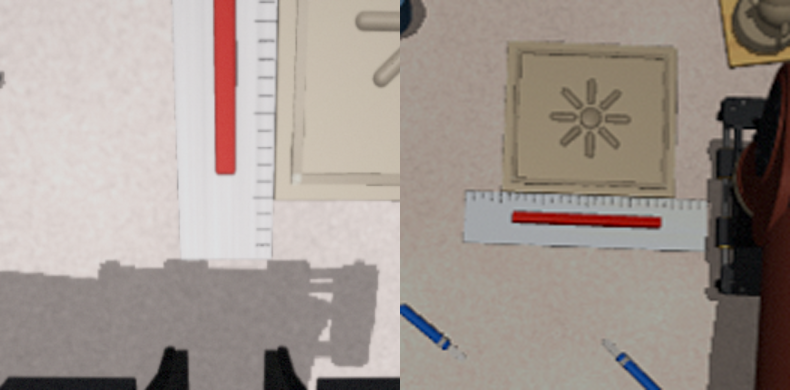

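Crop: the straightedge lies along the plaque's near edge with no visible gap, overhanging both corners (465 vs 505, 707 vs 674). One numeric check of this end, then hand in.

```bash
python3 - <<'E'
from e import *
c=cap('wrist'); im=c['image'].astype(int)
for y in (5,40,75,110,128): print(y,[(x,int(im[y,x].mean()),int(im[y,x,0]-im[y,x,2])) for x in range(346,362)])
t=cap('top')
for a,r,q in blobs(t,'red',roi=(250,180,450,260)): print('rib',onz(t,[r[0]],.02)*1000)
print(ctrl.get_obs()['t'])
E
```

```text
5 [(346, 175, 1), (347, 178, 1), (348, 180, 0), (349, 178, 1), (350, 176, -1), (351, 179, 0), (352, 179, 1), (353, 189, 1), (354, 194, 1), (355, 121, 9), (356, 155, 23), (357, 185, 25), (358, 185, 26), (359, 185, 25), (360, 184, 25), (361, 184, 25)]
40 [(346, 213, 1), (347, 215, 1), (348, 216, 1), (349, 215, 2), (350, 213, 1), (351, 213, 1), (352, 214, 1), (353, 202, 0), (354, 154, 2), (355, 158, 22), (356, 182, 25), (357, 188, 25), (358, 190, 26), (359, 190, 24), (360, 189, 25), (361, 189, 24)]
75 [(346, 218, 1), (347, 216, 1), (348, 216, 1), (349, 215, 0), (350, 214, 1), (351, 213, 2), (352, 188, 1), (353, 126, 5), (354, 147, 23), (355, 184, 25), (356, 191, 25), (357, 192, 27), (358, 191, 26), (359, 191, 26), (360, 191, 25), (361, 192, 24)]
110 [(346, 217, 2), (347, 217, 1), (348, 215, 1), (349, 216, 1), (350, 214, 1), (351, 198, 0), (352, 130, 7), (353, 145, 24), (354, 187, 26), (355, 194, 25), (356, 194, 24), (357, 192, 25), (358, 194, 24), (359, 194, 25), (360, 195, 24), (361, 195, 25)]
128 [(346, 219, 2), (347, 216, 2), (348, 217, 1), (349, 218, 1), (350, 214, 0), (351, 193, 3), (352, 136, 18), (353, 174, 24), (354, 193, 25), (355, 194, 24), (356, 195, 22), (357, 194, 25), (358, 194, 25), (359, 194, 25), (360, 193, 25), (361, 193, 24)]
rib [[485.43165657 -71.5109873 ]]
50.8167
```

Flush along its whole length (only the plaque's dark side face shows) and centred to about 2 mm.

```bash
python3 -c "
from workcell import ctrl
print(ctrl.job_done())"
```

```text
the job is handed in; nothing more can be done
None
```

The job is handed in: all six tools are in the box, the lid is closed, and the straightedge lies flush along the plaque's near edge, centred to about 2 mm; the plaque, clay head and jar show no sign of having moved.

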